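# Switch on the hot plate under the steel pot

### The job

Switch on the hot plate under the tall steel pot: its knob (the one in front of that plate) is a safety knob, so press it in and turn it clockwise from off until its pointer clicks in at the red dot, then let go. Leave the other knob at off and do not push the pots about.

Things in the scene. Friction and masses are not known exactly. Their poses are not given: they have to be found in the camera images.
- hob: silver-grey tabletop hob with two hot plates, 275 mm deep (x -0.150 to 0.125) by 340 mm wide by 98 mm high, fixed; origin on the worktop below its middle, +x away from the robot, +y to the left. The control panel faces the robot and slopes 40 deg: its outward normal is the hob's own +z tilted 40 deg towards the hob's own -x (towards the robot), i.e. (-0.643, 0, 0.766) in the hob's frame, and the knob turns and presses about that normal. 
- steel_pot: tall steel pot with lid, 126 mm across, 122 mm high with the lid's black knob, two small black ear handles on its own +-y sides (154 mm over both); stands on one of the two plates; origin at the centre of its underside, z up. About 0.9 kg
- blue_pot: lower blue enamel pot with blue lid, 118 mm across, 97 mm high, ears alike (146 mm over both); stands on the other plate; origin at the centre of its underside, z up. About 0.9 kg
- plate_left (a point): centre of the top of the left hot plate (dark disc 128 mm across, 98 mm above the worktop); at (0.05, 0.085, 0.098) in the hob's frame. 'Left' is +y of the hob, as seen from the robot.
- plate_right (a point): centre of the top of the right hot plate (dark disc 128 mm across, 98 mm above the worktop); at (0.05, -0.085, 0.098) in the hob's frame. 'Left' is +y of the hob, as seen from the robot.
- knob_left_top (a point): centre of the flat top of the left knob, which serves the left plate; (-0.1294, 0.085, 0.0823) in the hob's frame, knob out. Hexagonal black grip 38 mm across flats (44 corners), 23 mm high, on a round grey skirt 58 mm across, 4 mm thick, its underside 27 mm below this point and 7 mm off the panel. At off one pair of flats faces the hob's +-y; flats every 60 deg. White pointer line on top.
- knob_right_top (a point): centre of the flat top of the right knob, which serves the right plate; (-0.1294, -0.085, 0.0823) in the hob's frame, knob out. Hexagonal black grip 38 mm across flats (44 corners), 23 mm high, on a round grey skirt 58 mm across, 4 mm thick, its underside 27 mm below this point and 7 mm off the panel. At off one pair of flats faces the hob's +-y; flats every 60 deg. White pointer line on top.
- dot_left (a point): centre of the red dot (11 mm across) on the panel beside the left knob, 37.5 mm from its axis, 150 deg clockwise from off: the fifth click. Off is a white bar straight up the slope; the other four clicks (1 to 4) before it and one (180 deg) after it have small white dots.
- dot_right (a point): centre of the red dot (11 mm across) on the panel beside the right knob, 37.5 mm from its axis, 150 deg clockwise from off: the fifth click. Off is a white bar straight up the slope; the other four clicks (1 to 4) before it and one (180 deg) after it have small white dots.
- knob_left (a joint): angle of the left knob, rad: 0 = off, grows clockwise seen from in front, stops at 3.18. Clicks every 0.524 rad; the red dot is at 2.618. A spring ball (0.1 N m) draws it into the nearest click when let go. At off it is locked (play 0.04 rad) until pressed in 3.5 mm or more; keep it pressed until past 0.40 rad; from there it turns unpressed too.
- knob_right (a joint): angle of the right knob, rad: 0 = off, grows clockwise seen from in front, stops at 3.18. Clicks every 0.524 rad; the red dot is at 2.618. A spring ball (0.1 N m) draws it into the nearest click when let go. At off it is locked (play 0.04 rad) until pressed in 3.5 mm or more; keep it pressed until past 0.40 rad; from there it turns unpressed too.
- press_left (a joint): how far the left knob is pressed in towards the panel, m: 0 = out, 0.005 = fully in. A spring resists with 5 N at the start and 9 N when fully in, and pushes it out again.
- press_right (a joint): how far the right knob is pressed in towards the panel, m: 0 = out, 0.005 = fully in. A spring resists with 5 N at the start and 9 N when fully in, and pushes it out again.
There are look-alikes about, which are no part of the job. Several things have the shape of the blue_pot; the one meant has the colours described above.

How it is judged:
By the outcome, as a careful person would: the job done as asked, in the order asked, and still so for the second after the job is handed in, with the robot touching nothing.
It also fails if it takes over 45 s, if anything falls off the work surface, if the arm or the gripper's body presses on something with over 40 N, if the wrist force passes 120 N, or if a joint passes its speed limit or range.

### The arm

A 6-joint arm with a two-finger parallel gripper is mounted at the origin on a cart in front of the work surface, level with it; the furniture and walls round the work are solid. World frame = base frame: x ahead of the robot, y to its left, z up, the work surface at z = 0. Lengths are in mm, angles in rad, forces in N, time in s.
With the tool pointing down it reaches from about 425 to 1125 mm from the base axis. Payload 14.9 kg.
Tool frame: the origin (TCP) lies at the very end of the fingers, on their centre line; the grasp point (between the pads) lies 19 mm behind it; z points along the fingers, y is the line along which they close (so a half turn about z gives the same grasp; the last joint's range is limited). The gripper opens to 91 mm and grips with 3 to 60 N. Pads are 32 mm wide; open, the fingers measure 118 mm over their backs; the gripper's body (76 mm by 178 mm) begins 60 mm behind the grasp point.
Start: joints at [1.312, 0.379, 1.734, -0, 1.028, -0.033], TCP at [156.727, 682.242, 188.232] pointing down, gripper open.
Joint ranges: [-2.77, 2.77], [-0.74, 2.19], [0, 2.66], [-1.06, 4.2], [0.31, 2.87], [-3.08, 3.08]. Speed limits (rad/s): [1.89, 1.89, 2.39, 3.14, 3.14, 3.14].

### API

Orientations are given as [roll, pitch, yaw] about the fixed x, y, z axes, in that order (R = Rz(yaw) Ry(pitch) Rx(roll)).
In Python, from workcell import r gives the robot as it stands.
- The arm moves only by the tool play_rows, never from a script. Its argument "rows" is a list of rows, each a list of 3 entries, a list of its own where there are three numbers: the gripper's target within -1 to 1 (fully open at 1, half-way at 0, shut at -1), then the shift along the tool's x, y, z scaled (see below), then the turn about the tool's z scaled (see below). A call has 1 to 20 rows; each row is the pose to reach, as a shift and turn from the pose commanded when the call began, along the tool's axes at that moment; what a row does not reach only later rows make up. The controller multiplies each number of a shift by 0.08 m and each number of a turn by 60 degrees. A row lasts 1/8 s, in which the tool goes at most 62.5 mm and 10.7 degrees, less where a joint would pass 70% of its speed; a pose out of reach is approached as far as the arm can. A call with a number of a shift or a turn outside -1 to 1 is refused whole. A call with a gripper value outside its range is refused whole. The fingers move at their own pace and stop on an object; "force" is the grip in N (left out, the last holds). Time passes only in rows, so rows that repeat a pose let the fingers close. It gives the time, the measured TCP pose, the force, the opening and the grip force at its end, in the units of the state.
- r.read_state(): the state, without advancing time (a new reading comes with each control period).
- r.get_image(name): name is "side" or "top"; returns a dict with "img" (384x512x3 uint8, red, green, blue), "range_z" (384x512 float32, mm along the optical axis (not along the pixel's ray), 0 where there is no reading), "intrinsics" (3x3 intrinsics, pixels), "k1" (the pictures are not rectified: a ray, as slopes to the right and down, at radius r is drawn at 1 + k1 r^2 times it, then the intrinsics apply), "R" (3x3) and "t" (3): a world point X has camera coordinates R X + t. Camera axes: x right, y down, z forward; pixel columns grow to the right and rows downward; lengths in mm; the calibration is good to about 2 mm. A picture is of the moment at which its call begins.
- r.hand_in(): hands the job in; it is judged then, once.
The state is a dict: "time_s": time; "joint_pos": joint angles; "dq": joint speeds; "effort": joint torques, N m; "tcp_pos": TCP position; "eef_rot": TCP orientation; "wrist_force": force on the tool from outside, world axes, zero at the start; "torque": the same for the moment, N m; "grip_width": finger opening in mm; "grip_force": force on a finger pad.
Only numpy, scipy, OpenCV 4.12 (cv2) and the standard library are available. Lean on these libraries where they do the work, as an engineer would, in place of code of your own. Each camera call takes 0.05 s, during which the arm holds its last target. There are 200 camera calls.

## Working session

There is one attempt and no reset: what is moved stays moved. The work goes in short steps, Python scripts to look and compute and a tool call to move; the robot and the scene stay as the last step left them, time stands still between calls to the robot, and variables do not carry over. Pictures are saved under pics/ and viewed, at most 10 in all, crops included, and the job is handed in when it is done.

Besides the shell and the picture viewer there is one more tool, called after "Request:" as name([rows], argument=value, ...), one row to a line, values as JSON. play_rows: Moves the arm, as the interface text tells. Its arguments: {"type":"object","properties":{"rows":{"type":"array"},"force":{"type":"number"}},"required":["rows"]}

```bash
mkdir -p pics; ls
python3 - <<'E'
from workcell import r
import cv2,numpy as np
for n in("top","side"):
    d=r.get_image(n); np.savez(f"{n}.npz",**{k:np.array(v) for k,v in d.items()})
    cv2.imwrite(f"pics/{n}1.png",d["img"][:,:,::-1])
    R,t=np.array(d["R"]),np.array(d["t"]); print(n,-R.T@t,R[2],d["k1"],d["intrinsics"])
print(r.read_state())
E
```

```text
pics
top [389.33415219  43.45184308 925.64991688] [ 0.20604779  0.0051258  -0.97852851] -0.018572328172948214 [[347.54869619   0.         252.00923857]
 [  0.         347.54869619 184.24037578]
 [  0.           0.           1.        ]]
side [313.5188955  737.7217496  723.74266792] [ 0.24842626 -0.72323001 -0.6443778 ] -0.05454829047755202 [[404.10850258   0.         259.33207223]
 [  0.         404.10850258 192.01655276]
 [  0.           0.           1.        ]]
{'time_s': 0.1, 'joint_pos': array([ 1.31169784e+00,  3.79348023e-01,  1.73470306e+00, -1.74013341e-05,
        1.02852166e+00, -3.32569931e-02]), 'dq': array([-0.00091914, -0.00079811, -0.00292745,  0.00010344,  0.00176966,
        0.00148661]), 'effort': array([-2.85934875e-03, -7.65031457e+01, -4.35290194e+01,  6.51846081e-02,
        3.98628577e-02,  1.23296513e-05]), 'tcp_pos': array([156.63297564, 681.86610119, 187.66909861]), 'eef_rot': array([-3.14061261e+00, -1.77008641e-05,  2.91576014e+00]), 'wrist_force': array([ 0.01448246,  0.96921868, -0.15307452]), 'torque': array([-0.07063713, -0.00922142,  0.01554598]), 'grip_force': 0.0, 'grip_width': 91.26794712488444}
```

View pics/top1.png

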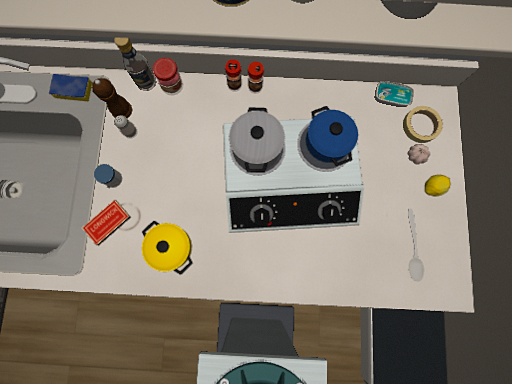

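View pics/side1.png

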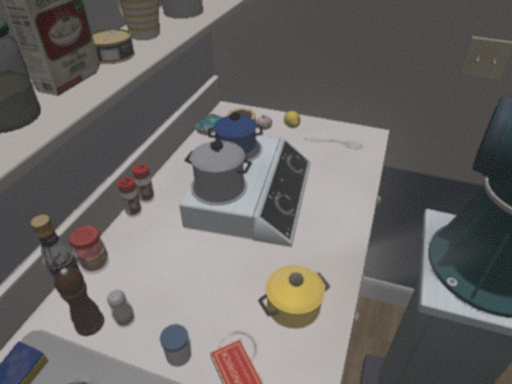

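The top view shows the steel pot at (257,137) on the left plate and the blue pot at (332,135) on the right. The knobs are at about (262,213) and (331,210), so the left knob is the one to turn. The side view shows the same arrangement. Next I locate the hob.

```bash
cat > h.py <<'E'
import numpy as np, cv2
from workcell import r
def grab(n):
    return r.get_image(n)
def cloud(d):
    K=np.array(d["intrinsics"]);h,w=d["range_z"].shape
    v,u=np.mgrid[0:h,0:w].astype(float)
    xd=(u-K[0,2])/K[0,0];yd=(v-K[1,2])/K[1,1];x,y=xd.copy(),yd.copy()
    for _ in range(8):
        f=1+d["k1"]*(x*x+y*y);x=xd/f;y=yd/f
    z=d["range_z"].astype(float)
    P=np.stack([x*z,y*z,z],-1)-np.array(d["t"])
    P=P@np.array(d["R"]);P[z<=0]=np.nan
    return P
def proj(d,X):
    c=np.atleast_2d(X)@np.array(d["R"]).T+np.array(d["t"]);s=c[:,:2]/c[:,2:]
    s=s*(1+d["k1"]*(s**2).sum(1,keepdims=True));K=np.array(d["intrinsics"])
    return s*K[0,0]+K[:2,2]
n=np.array([-.6428,0,.766])
def hobpt(p,o,yaw):
    c,s=np.cos(yaw),np.sin(yaw);p=np.asarray(p,float)
    return np.array([[c,-s,0],[s,c,0],[0,0,1]])@p+[o[0],o[1],0]
E
python3 - <<'E'
from h import *
for nm in("top","side"):
    d=grab(nm);P=cloud(d)
    z=P[...,2]
    m=(abs(z-98)<6)&(P[...,0]>300)&(P[...,0]<900)&(abs(P[...,1])<400)
    nl,lab,st,_=cv2.connectedComponentsWithStats(m.astype(np.uint8))
    i=1+np.argmax(st[1:,4]);Q=P[lab==i]
    rc=cv2.minAreaRect(Q[:,:2].astype(np.float32));print(nm,"top rect",rc,cv2.boxPoints(rc).round(1).tolist(),"z",np.median(Q[:,2]))
    # pots
    img=d["img"].astype(int)
    m=(z>150)&(z<225)&(P[...,0]>400)&(P[...,0]<800)&(abs(P[...,1])<350)
    nl,lab,st,_=cv2.connectedComponentsWithStats(m.astype(np.uint8))
    for i in range(1,nl):
        if st[i,4]>200: 
            Q=P[lab==i];print(" blob",st[i,4],Q.min(0).round(),Q.max(0).round(),np.median(Q,0).round(),np.median(img[lab==i],0))
    c=d["img"]
    y0,y1,x0,x1=(180,240,215,375) if nm=="top" else (130,250,240,330)
    cv2.imwrite(f"pics/{nm}_c.png",cv2.resize(c[y0:y1,x0:x1,::-1],None,fx=5,fy=5 if nm=="top" else 5,interpolation=cv2.INTER_CUBIC)[:600])
E
```

```text
top top rect ((657.2110595703125, -99.57245635986328), (139.19801330566406, 70.1689453125), 34.509620666503906) [[580.0, -110.0999984741211], [619.7000122070312, -167.89999389648438], [734.4000244140625, -89.0999984741211], [694.7000122070312, -31.200000762939453]] z 96.57506557262906
 blob 2566 [576. -17. 150.] [732. 105. 222.] [645.  43. 194.] [140. 136. 136.]
 blob 1910 [ 623. -191.  151.] [740. -74. 197.] [ 676. -130.  169.] [ 27.  63. 112.]
side top rect ((864.5040283203125, 297.1457824707031), (61.5635871887207, 63.37590408325195), 75.0540542602539) [[825.9000244140625, 275.6000061035156], [887.2000122070312, 259.20001220703125], [903.0999755859375, 318.70001220703125], [841.7999877929688, 335.1000061035156]] z 97.2942804819099
 blob 917 [ 625. -188.  150.] [741. -73. 197.] [ 674. -114.  169.] [ 56.  72. 107.]
 blob 2047 [577. -21. 150.] [732. 109. 222.] [642.  69. 191.] [126. 125. 129.]
```

View pics/top_c.png

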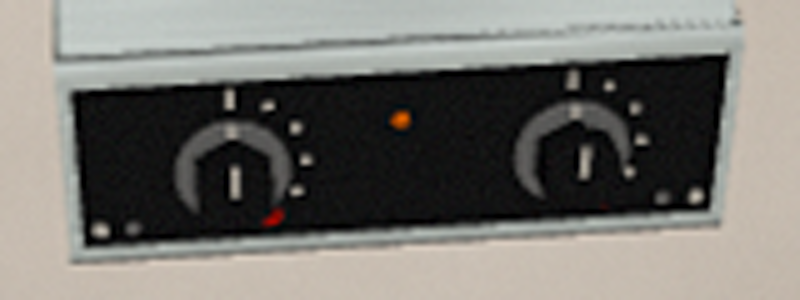

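Both pointers stand at off. I can use the eight white click dots in the crop (left: (268,105), (296,127), (306,160), (297,191); right: (609,86), (635,107), (642,140), (629,172)) to fit the hob pose.

Run:
```python
from h import *
from scipy.optimize import least_squares
d=grab("top")
g=cv2.cvtColor(d["img"],cv2.COLOR_RGB2GRAY).astype(float)
px=[(268,105),(296,127),(306,160),(297,191),(609,86),(635,107),(642,140),(629,172)]
uv=[]
for a,b in px:
    u,v=(a+.5)/5-.5+215,(b+.5)/5-.5+180
    i,j=int(round(u)),int(round(v));w=g[j-2:j+3,i-2:i+3]-70;w=np.clip(w,0,None)
    yy,xx=np.mgrid[-2:3,-2:3];uv.append((i+(w*xx).sum()/w.sum(),j+(w*yy).sum()/w.sum()))
uv=np.array(uv)
print(np.abs(uv-(np.array(px)+.5)/5+.5-[215,180]).max())
U=np.array([.766,0,.6428])
def mod(p,rad):
    o=[]
    for s in(85,-85):
        c=np.array([-129.4,s,82.3])-34*n
        for k in(1,2,3,4):
            a=k*np.pi/6;o.append(hobpt(c+rad*(np.cos(a)*U+np.sin(a)*np.array([0,-1,0])),p[:2],p[2]))
    return np.array(o)
f=lambda p:(proj(d,mod(p,p[3]))-uv).ravel()
s=least_squares(f,[620,-40,0.05,37.5]);print(s.x,f(s.x).round(2))
p=s.x
for k,q in dict(kL=[-129.4,85,82.3],kR=[-129.4,-85,82.3],pL=[50,85,98],pR=[50,-85,98]).items():
    X=hobpt(q,p[:2],p[2]);print(k,X.round(1),proj(d,X).round(1))
np.save("hob.npy",p)
P=cloud(d)
for c in(1,-1):
    X=hobpt([-129.4,85*c,82.3],p[:2],p[2]);u,v=proj(d,X)[0].round().astype(int);print(P[v-1:v+2,u-1:u+2].reshape(-1,3).mean(0))
e=grab("side");print("side",proj(e,[hobpt([-129.4,85,82.3],p[:2],p[2]),hobpt([-129.4,-85,82.3],p[:2],p[2])]))
```

```text
0.36206896551723844
[ 6.17690693e+02 -5.06454330e+01  1.10312401e-01  3.74557233e+01] [-0.14  0.06  0.09  0.07  0.17 -0.17  0.01 -0.01 -0.03  0.11 -0.05 -0.04
  0.09 -0.11 -0.13  0.09]
kL [479.7  19.6  82.3] [[261.8 219.9]]
kR [ 498.4 -149.4   82.3] [[331.3 215.8]]
pL [658.   39.3  98. ] [[257.3 147.4]]
pR [ 676.7 -129.6   98. ] [[325.2 143.7]]
[479.63076808  19.07607657  81.73323908]
[ 497.99440688 -148.60269857   82.1538126 ]
side [[290.85819757 199.68092502]
 [301.05635664 159.6647241 ]]
```

View pics/side_c.png

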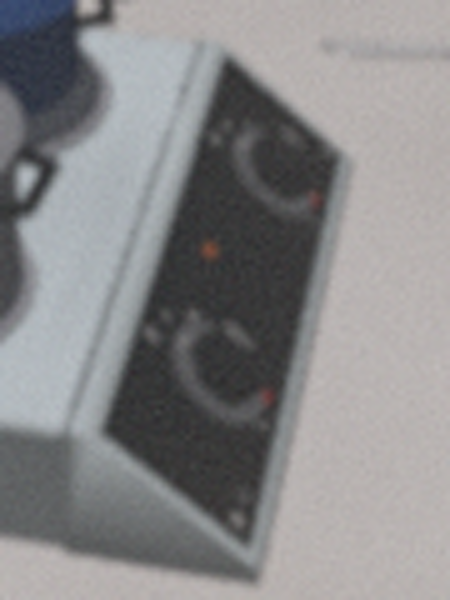

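Request:
play_rows([
  [1,[-0.8,-1,0],-0.32],
  [1,[-0.8,-1,0],-0.32],
  [1,[-0.8,-1,0],-0.32],
])

```text
time_s: 0.68
tcp_pos: [202.0, 588.0, 188.3]
eef_rot: [-3.141, -0.0, -3.032]
wrist_force: [-0.2, 0.6, 0.4]
grip_width: 91.5
grip_force: 0.0
```

Request:
play_rows([
  [1,[-0.34,-0.94,0],0],
  [1,[-0.34,-0.94,0],0],
])

```text
time_s: 0.92
tcp_pos: [236.9, 516.6, 188.1]
eef_rot: [-3.141, -0.0, -3.034]
wrist_force: [-0.1, 1.1, 0.8]
grip_width: 91.3
grip_force: 0.0
```

Request:
play_rows([
  [1,[-0.34,-0.94,0],0],
  [1,[-0.34,-0.94,0],0],
])

```text
time_s: 1.18
tcp_pos: [272.3, 445.1, 188.3]
eef_rot: [3.142, 0.0, -3.034]
wrist_force: [0.1, -0.4, -0.2]
grip_width: 91.4
grip_force: 0.0
```

Request:
play_rows([
  [1,[-0.34,-0.94,0],0],
  [1,[-0.34,-0.94,0],0],
])

```text
time_s: 1.42
tcp_pos: [307.7, 373.6, 188.5]
eef_rot: [3.141, 0.0, -3.034]
wrist_force: [0.2, -0.4, -0.1]
grip_width: 91.3
grip_force: 0.0
```

Request:
play_rows([
  [1,[-0.34,-0.94,0],0],
  [1,[-0.34,-0.94,0],0],
])

```text
time_s: 1.68
tcp_pos: [343.2, 301.9, 188.5]
eef_rot: [3.141, 0.0, -3.034]
wrist_force: [0.0, -0.4, -0.7]
grip_width: 91.3
grip_force: 0.0
```

Request:
play_rows([
  [1,[-0.34,-0.94,0],0],
  [1,[-0.34,-0.94,0],0],
])

```text
time_s: 1.92
tcp_pos: [378.6, 230.2, 188.6]
eef_rot: [3.141, 0.001, -3.034]
wrist_force: [0.2, 0.6, 0.2]
grip_width: 91.2
grip_force: 0.0
```

Request:
play_rows([
  [1,[-0.34,-0.94,0],0],
  [1,[-0.34,-0.94,0],0],
])

```text
time_s: 2.17
tcp_pos: [414.2, 158.3, 188.7]
eef_rot: [3.141, 0.001, -3.034]
wrist_force: [0.8, -0.1, 0.2]
grip_width: 91.2
grip_force: 0.0
```

Request:
play_rows([
  [1,[-0.34,-0.94,0],0],
  [1,[-0.34,-0.94,0],0],
  [1,[-0.34,-0.94,0],0],
])

```text
time_s: 2.55
tcp_pos: [448.6, 87.6, 188.3]
eef_rot: [3.141, 0.0, -3.034]
wrist_force: [0.6, 1.1, -0.9]
grip_width: 91.0
grip_force: 0.0
```

Request:
play_rows([
  [1,[-0.32,-0.89,0],0],
  [1,[-0.32,-0.89,0],0],
  [1,[-0.32,-0.89,0],0],
  [1,[-0.32,-0.89,0.5],0],
  [1,[-0.32,-0.89,0.8],0],
  [1,[-0.32,-0.89,0.8],0],
])

```text
time_s: 3.3
tcp_pos: [479.4, 21.0, 122.9]
eef_rot: [3.141, -0.003, -3.031]
wrist_force: [0.9, -0.2, 0.8]
grip_width: 91.2
grip_force: 0.0
```

Run:
```python
from h import *
d=grab("side");s=r.read_state();print(s["tcp_pos"],s["eef_rot"],s["joint_pos"])
cv2.imwrite("pics/s3.png",cv2.resize(d["img"][90:290,180:400,::-1],None,fx=3,fy=3,interpolation=cv2.INTER_CUBIC))
```

```text
[480.39373324  20.73378785 124.15664297] [ 3.14128879e+00 -1.42587541e-03 -3.03105435e+00] [-5.42643534e-03  1.29424751e-01  2.20046069e+00  1.88370456e-04
  8.13158681e-01 -1.68689040e+00]
```

View pics/s3.png

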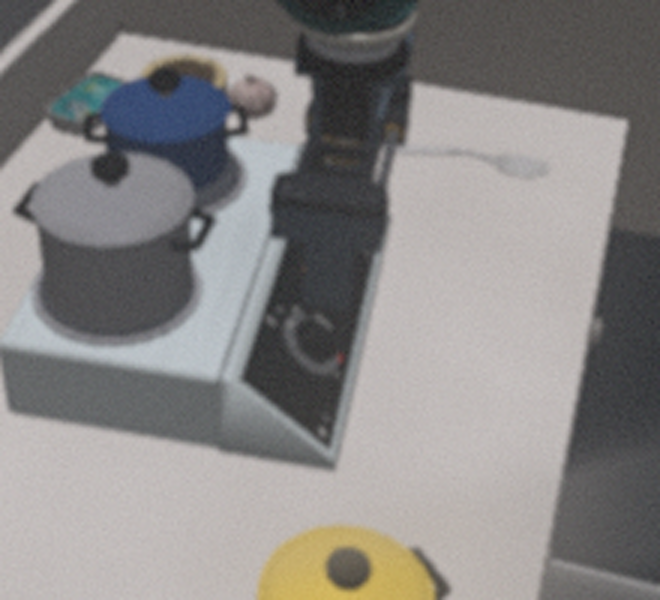

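The gripper is above the left knob, clear of the pots. Next: descend and grip.

Request:
play_rows([
  [1,[-0.015,-0.013,0.35],0],
  [1,[-0.015,-0.013,0.65],0],
  [1,[-0.015,-0.013,0.65],0],
  [1,[-0.015,-0.013,0.65],0],
], force=30)

```text
time_s: 3.85
tcp_pos: [483.3, 18.9, 73.7]
eef_rot: [-3.141, 0.002, -3.032]
wrist_force: [0.0, -0.1, 0.8]
grip_width: 91.2
grip_force: 0.0
```

Request:
play_rows([
  [-1,[0,0,0],0],
  [-1,[0,0,0],0],
  [-1,[0,0,0],0],
  [-1,[0,0,0],0],
  [-1,[0,0,0],0],
  [-1,[0,0,0],0],
  [-1,[0,0,0],0],
  [-1,[0,0,0],0],
])

```text
time_s: 4.85
tcp_pos: [482.4, 18.6, 72.2]
eef_rot: [-3.142, -0.0, -3.032]
wrist_force: [-0.2, -1.4, 1.0]
grip_width: 13.8
grip_force: 0.0
```

Run:
```python
from h import *
d=grab("side");t=grab("top");s=r.read_state();print(s["tcp_pos"],s["grip_width"],s["grip_force"],s["wrist_force"],s["torque"])
p=np.load("hob.npy")
a=cv2.resize(d["img"][120:250,220:350,::-1],None,fx=4,fy=4,interpolation=cv2.INTER_CUBIC)
b=cv2.resize(t["img"][170:240,220:290,::-1],None,fx=4,fy=4,interpolation=cv2.INTER_CUBIC)
b=cv2.copyMakeBorder(b,0,520-280,0,0,cv2.BORDER_CONSTANT)
cv2.imwrite("pics/s4.png",np.hstack([a,b]))
print(proj(d,s["tcp_pos"]),proj(t,s["tcp_pos"]),proj(d,hobpt([-129.4,85,82.3],p[:2],p[2])))
```

```text
[482.38709521  18.55948163  72.22422256] 6.316684043615665 0.0 [ 0.54563259 -0.4042107   0.60533101] [0.01871354 0.02964422 0.0650452 ]
[[289.69071086 202.29577255]] [[262.13038186 219.30090231]] [[290.85819757 199.68092502]]
```

View pics/s4.png

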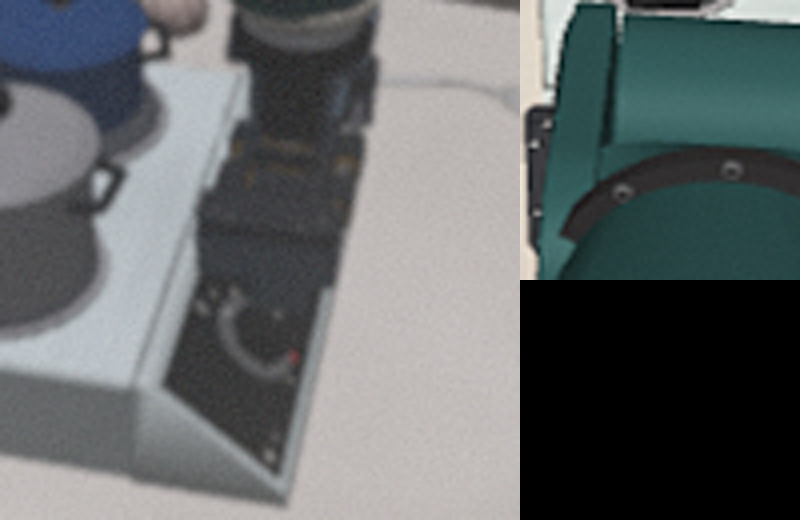

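Run:
```python
from h import *
d=grab("side");P=cloud(d);s=r.read_state()
p=np.load("hob.npy")
# height above panel in hob frame
kt=hobpt([-129.4,85,82.3],p[:2],p[2]);c,sn=np.cos(p[2]),np.sin(p[2])
Rh=np.array([[c,-sn,0],[sn,c,0],[0,0,1]])
L=(P-kt)@Rh; N=L@n   # rel. to knob top
for v in range(170,222,3):
    print(v,[ "%d/%d/%d/%d"%(*L[v,u],N[v,u]) if np.isfinite(N[v,u]) else "-" for u in range(270,312,4)])
```

```text
170 ['38/74/137/80', '31/70/136/84', '22/69/136/89', '14/68/136/95', '6/66/137/100', '-1/62/135/104', '-9/62/136/110', '-17/61/137/116', '-22/26/113/101', '-31/27/115/108', '-22/-236/-80/-46']
173 ['36/86/139/83', '29/80/136/85', '20/80/137/91', '12/78/137/96', '4/78/138/103', '-3/74/136/106', '-11/73/137/112', '-19/70/136/116', '-27/69/137/122', '-35/67/137/127', '-24/-228/-85/-49']
176 ['36/87/132/77', '27/87/133/84', '19/88/135/91', '11/87/136/97', '3/87/137/103', '-4/84/137/108', '-12/80/135/111', '-20/81/137/118', '-28/77/136/122', '-32/26/97/95', '-26/-210/-82/-46']
179 ['36/86/123/71', '27/87/125/78', '18/89/128/86', '11/86/128/91', '2/86/129/97', '-5/87/131/104', '-13/89/134/112', '-21/87/134/117', '-29/87/135/123', '-18/-168/-62/-35', '-28/-196/-82/-44']
182 ['37/80/110/61', '28/80/112/67', '19/86/118/78', '10/86/119/84', '2/88/122/92', '-5/83/121/96', '-14/86/124/104', '-22/89/128/112', '-30/88/129/118', '-19/-167/-72/-42', '-30/-180/-80/-42']
185 ['36/82/104/56', '28/78/102/60', '19/80/106/68', '11/81/107/75', '3/79/108/80', '-5/78/108/86', '-13/78/110/93', '-22/87/118/105
[... 1662 characters left out ...]
-33/-24', '-8/-12/-50/-32', '-17/-25/-60/-34', '-25/-53/-83/-47', '-35/-53/-81/-39', '-46/-54/-79/-31']
215 ['39/54/-8/-32', '32/43/-17/-34', '23/35/-22/-32', '15/25/-30/-33', '6/23/-30/-27', '-1/5/-45/-33', '-10/-2/-50/-32', '-18/-18/-64/-36', '-27/-41/-82/-45', '-37/-40/-79/-37', '-47/-41/-78/-29']
218 ['38/61/-11/-33', '30/52/-18/-34', '22/43/-25/-33', '14/34/-31/-33', '6/22/-41/-35', '-3/16/-45/-32', '-11/4/-54/-34', '-19/-23/-79/-48', '-29/-26/-79/-42', '-39/-26/-77/-34', '-49/-31/-79/-29']
221 ['36/69/-13/-34', '28/63/-17/-31', '20/52/-26/-33', '12/41/-34/-34', '4/32/-41/-34', '-4/25/-46/-32', '-13/14/-55/-33', '-20/-12/-78/-46', '-30/-14/-78/-40', '-40/-18/-80/-35', '-50/-21/-81/-29']
```

The side depth shows the knob exactly where fitted. The closed fingertips, though, are about 15 mm above its top, higher than the reported TCP. I'll open to about the knob's width and measure again.

Request:
play_rows([
  [0.1,[0,0,-0.25],0],
  [0.1,[0,0,-0.25],0],
  [0.1,[0,0,-0.25],0],
  [0.1,[0,0,-0.25],0],
  [0.1,[0,0,-0.25],0],
  [0.1,[0,0,-0.25],0],
])

```text
time_s: 5.75
tcp_pos: [482.3, 18.6, 92.0]
eef_rot: [3.142, -0.0, -3.032]
wrist_force: [0.0, 0.6, 0.6]
grip_width: 50.5
grip_force: 0.0
```

```bash
cat > tip.py <<'E'
from h import *
p=np.load("hob.npy");kt=hobpt([-129.4,85,82.3],p[:2],p[2]);c,sn=np.cos(p[2]),np.sin(p[2])
Rh=np.array([[c,-sn,0],[sn,c,0],[0,0,1]])
def tip():
    d=grab("side");P=cloud(d);s=r.read_state();L=(P-kt)@Rh;N=L@n
    print("tcp rel knob",((s["tcp_pos"]-kt)@Rh).round(1),"w",s["grip_width"],"f",s["grip_force"],"wf",s["wrist_force"].round(1))
    m=(N>4)&(abs(L[...,1])<75)&(abs(L[...,0]-2)<30)&(L[...,2]<150)
    nl,lab,st,_=cv2.connectedComponentsWithStats(m.astype(np.uint8))
    m=lab==1+np.argmax(st[1:,4]);Q=L[m]
    for z0 in range(-15,110,6):
        q=Q[(Q[:,2]>=z0)&(Q[:,2]<z0+6)]
        if len(q)>3: print(z0,len(q),"x",np.percentile(q[:,0],[5,95]).round(),"y",np.percentile(q[:,1],[5,50,95]).round())
if __name__=="__main__": tip()
E
python3 tip.py
```

```text
tcp rel knob [ 2.5 -1.3  9.8] w 50.38788953264355 f 0.0 wf [0.2 0.4 0.8]
33 10 x [-14.  13.] y [29. 32. 32.]
39 25 x [-13.  18.] y [31. 33. 35.]
45 31 x [-14.  16.] y [33. 34. 36.]
51 24 x [-14.  17.] y [33. 35. 36.]
57 32 x [-13.  16.] y [34. 35. 36.]
63 31 x [-13.  17.] y [34. 35. 37.]
69 29 x [-15.  17.] y [33. 37. 38.]
75 22 x [-11.  16.] y [35. 37. 38.]
```

The fingers sit a consistent 25.5 mm or so above the reported TCP, so I trust the camera and correct for that.

Request:
play_rows([
  [0.35,[0,0.014,0.25],0],
  [0.35,[0,0.014,0.56],0],
  [0.35,[0,0.014,0.56],0],
  [0.35,[0,0.014,0.56],0],
])

```text
time_s: 6.3
tcp_pos: [482.6, 19.7, 48.0]
eef_rot: [-3.142, 0.0, -3.032]
wrist_force: [-0.6, 1.0, 0.8]
grip_width: 61.6
grip_force: 0.0
```

```bash
python3 tip.py
```

```text
tcp rel knob [  3.1  -0.3 -34.1] w 61.54634197337774 f 0.0 wf [-2.   0.  -0.7]
39 8 x [-4. 19.] y [-33. -32. -30.]
45 32 x [-5. 19.] y [-35. -32. -29.]
51 21 x [-6. 18.] y [-36. -34. -32.]
81 15 x [-27. -21.] y [-71.  -7.  13.]
87 44 x [-28. -22.] y [-73. -25.  26.]
93 27 x [-28.  12.] y [-53.  14.  38.]
99 20 x [-23.  20.] y [-27.  22.  26.]
105 71 x [-24.  21.] y [-56.  23.  39.]
```

Request:
play_rows([
  [-1,[0,0,0],0],
  [-1,[0,0,0],0],
  [-1,[0,0,0],0],
  [-1,[0,0,0],0],
  [-1,[0,0,0],0],
], force=35)

```text
time_s: 6.98
tcp_pos: [482.5, 19.9, 47.6]
eef_rot: [3.141, 0.0, -3.032]
wrist_force: [-1.6, 4.7, 5.3]
grip_width: 37.8
grip_force: 35.0
```

Gripped at 37.8 mm, as expected. Now press in along the knob's axis.

Request:
play_rows([
  [-1,[-0.025,0,0.03],0],
  [-1,[-0.048,0,0.058],0],
  [-1,[-0.048,0,0.058],0],
  [-1,[-0.048,0,0.058],0],
])

```text
time_s: 7.48
tcp_pos: [485.8, 20.3, 43.4]
eef_rot: [3.141, -0.001, -3.032]
wrist_force: [-9.7, 4.7, 23.3]
grip_width: 37.5
grip_force: 35.0
```

Request:
play_rows([
  [-1,[0,0,0],0.15],
  [-1,[0,0,0],0.3],
  [-1,[0,0,0],0.4],
  [-1,[0,0,0],0.4],
])

```text
time_s: 7.98
tcp_pos: [483.9, 22.8, 43.3]
eef_rot: [3.14, -0.005, 2.831]
wrist_force: [-22.2, 41.2, 36.8]
grip_width: 39.9
grip_force: 40.7
```

Request:
play_rows([
  [-1,[0.02,0.025,-0.012],0.05],
  [-1,[0.02,0.03,-0.015],0.15],
  [-1,[0.02,0.03,-0.015],0.15],
], force=25)

```text
time_s: 8.35
tcp_pos: [483.5, 24.7, 43.9]
eef_rot: [3.141, -0.004, 2.674]
wrist_force: [-12.8, 23.2, 24.0]
grip_width: 41.2
grip_force: 38.0
```

Request:
play_rows([
  [-1,[0,0.01,0],0.08],
  [-1,[0,0.01,0],0.08],
  [0.35,[0,0.01,0],0.08],
  [0.35,[0,0.01,0],0.08],
  [0.35,[0,0.01,-0.4],0.08],
  [0.35,[0,0.01,-0.7],0.08],
  [0.35,[0,0.01,-0.7],0.08],
  [0.35,[0,0.01,-0.7],0.08],
])

```text
time_s: 9.35
tcp_pos: [485.2, 23.5, 99.3]
eef_rot: [-3.141, -0.0, 2.591]
wrist_force: [-0.0, -0.1, -1.0]
grip_width: 61.8
grip_force: 0.0
```

Run:
```python
from h import *
d=grab("side");s=r.read_state();print(s["tcp_pos"],s["eef_rot"],s["wrist_force"].round(1))
cv2.imwrite("pics/s5.png",cv2.resize(d["img"][160:240,250:330,::-1],None,fx=7,fy=7,interpolation=cv2.INTER_CUBIC))
```

```text
[485.03376744  23.55225955  99.05525018] [-3.14086078e+00 -1.06598592e-03  2.59116122e+00] [-0.  -0.8 -0.2]
```

View pics/s5.png

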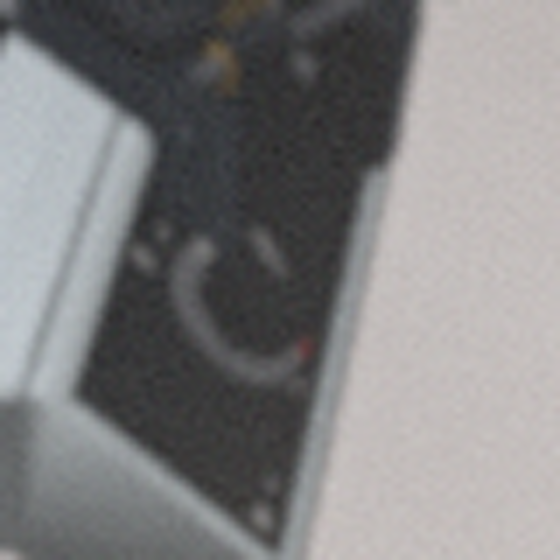

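The pointer line is visible at about (268,250) in the crop. I'll turn it into an angle by casting its bright pixels onto the knob's top plane.

```bash
cat > ptr.py <<'E'
from tip import *
U=np.array([.766,0,.6428])
def angle(cam="side",side=85):
    d=grab(cam);K=np.array(d["intrinsics"]);kt=hobpt([-129.4,side,82.3],p[:2],p[2])
    g=cv2.cvtColor(d["img"],cv2.COLOR_RGB2GRAY).astype(np.float32)
    gr=np.arange(-16,16.1,.5)
    A,B=np.meshgrid(gr,gr)  # A up slope, B to left
    X=kt+(A[...,None]*U+B[...,None]*np.array([0,1,0]))@Rh.T
    uv=proj(d,X.reshape(-1,3)).astype(np.float32)
    w=cv2.remap(g,uv[:,0].reshape(A.shape),uv[:,1].reshape(A.shape),cv2.INTER_LINEAR)
    w[A**2+B**2>16**2]=np.median(w)
    k=w>np.median(w)+0.5*(w.max()-np.median(w))
    a,b=A[k],B[k];wt=w[k]
    print(cam,"median",np.median(w),"max",w.max(),"n",k.sum(),"centroid up/left",a.mean().round(1),b.mean().round(1),"angle cw of centroid",np.degrees(np.arctan2(-b.mean(),a.mean())).round(1))
    ev,evec=np.linalg.eigh(np.cov(np.stack([a,-b])));print(" axis cw deg",np.degrees(np.arctan2(evec[1,1],evec[0,1])).round(1),"len",(4*np.sqrt(ev)).round(1))
if __name__=="__main__": angle()
E
python3 ptr.py
```

```text
side median 58.398438 max 96.78125 n 404 centroid up/left 9.6 -4.8 angle cw of centroid 26.8
 axis cw deg -151.9 len [11.2 12.2]
```

The angle reads about 27–30°, so the knob has left off and sits at click 1. Next I regrip the flats at −30° and turn about the axis in two 60° strokes, working out the shifts first.

```bash
cat > plan.py <<'E'
import sys
from tip import *
def plan(psis,dz=-11,e=8,cx=3):
    s=r.read_state();y0=s["eef_rot"][2]%(2*np.pi);t0=s["tcp_pos"]
    print("psi now",np.degrees(np.pi+p[2]-y0).round(1),"z",t0[2].round(1),"force",s["wrist_force"].round(1),"w",s["grip_width"])
    T=np.array([[np.cos(y0),np.sin(y0),0],[np.sin(y0),-np.cos(y0),0],[0,0,-1]])
    for a in psis:
        q=np.radians(a);X=kt+Rh@np.array([cx-e*np.cos(q),e*np.sin(q),dz-25.5])
        print(a,((X-t0)@T/80).round(3),"turn",((y0-(np.pi+p[2]-q))/(np.pi/3)).round(3))
if __name__=="__main__": plan([float(v) for v in sys.argv[1:]])
E
python3 plan.py -33
```

```text
psi now 37.9 z 99.0 force [-0.1  0.4 -0. ] w 61.76294513352669
-33.0 [ 0.033 -0.148  0.665] turn -1.181
```

Request:
play_rows([
  [0.35,[0,0,0],-0.15],
  [0.35,[0,0,0],-0.33],
  [0.35,[0.02,-0.05,0],-0.5],
  [0.35,[0.02,-0.1,0],-0.68],
  [0.35,[0.03,-0.15,0],-0.85],
  [0.35,[0.03,-0.15,0],-1],
  [0.35,[0.03,-0.15,0],-1],
])

```text
time_s: 10.32
tcp_pos: [476.9, 14.6, 99.3]
eef_rot: [3.141, -0.001, -2.646]
wrist_force: [-0.4, -0.2, 0.8]
grip_width: 61.4
grip_force: 0.0
```

```bash
python3 plan.py -33
```

```text
psi now -22.1 z 99.3 force [-0.4 -0.2  0.8] w 61.391093783668396
-33.0 [0.003 0.005 0.668] turn -0.182
```

Request:
play_rows([
  [0.35,[0,0,0],-0.18],
  [0.35,[0,0,0.2],-0.18],
  [0.35,[0,0,0.5],-0.18],
  [0.35,[0,0,0.67],-0.18],
  [0.35,[0,0,0.67],-0.18],
  [-1,[0,0,0.67],-0.18],
  [-1,[0,0,0.67],-0.18],
  [-1,[0,0,0.67],-0.18],
  [-1,[0,0,0.67],-0.18],
  [-1,[0,0,0.67],-0.18],
], force=20)

```text
time_s: 11.58
tcp_pos: [478.5, 13.8, 46.5]
eef_rot: [-3.14, 0.001, -2.46]
wrist_force: [0.5, -12.1, 6.4]
grip_width: 40.5
grip_force: 21.4
```

```bash
python3 plan.py -33 -15 0 15 27 38
```

```text
psi now -32.7 z 46.5 force [  0.5 -12.1   6.4] w 40.5323864454092
-33.0 [0.011 0.025 0.009] turn -0.005
-15.0 [0.006 0.056 0.009] turn 0.295
0.0 [-0.005  0.08   0.009] turn 0.545
15.0 [-0.022  0.1    0.009] turn 0.795
27.0 [-0.038  0.112  0.009] turn 0.995
38.0 [-0.056  0.12   0.009] turn 1.179
```

Request:
play_rows([
  [-1,[0,0.015,0],0.15],
  [-1,[-0.005,0.031,0],0.3],
  [-1,[-0.01,0.043,0],0.42],
  [-1,[-0.016,0.055,0],0.55],
  [-1,[-0.024,0.065,0],0.67],
  [-1,[-0.033,0.075,0],0.8],
  [-1,[-0.033,0.075,0],0.8],
])

```text
time_s: 12.45
tcp_pos: [469.3, 23.1, 43.8]
eef_rot: [3.141, -0.012, 2.983]
wrist_force: [-18.6, 33.6, -3.2]
grip_width: 38.6
grip_force: 22.6
```

```bash
python3 plan.py 15 27 38
```

```text
psi now 15.4 z 43.8 force [-18.6  33.6  -3.2] w 38.57282479923142
15.0 [-0.072 -0.014 -0.025] turn -0.007
27.0 [-0.074  0.007 -0.025] turn 0.193
38.0 [-0.079  0.025 -0.025] turn 0.376
```

Request:
play_rows([
  [-1,[0.034,0.018,0],0.1],
  [-1,[0.034,0.028,0],0.2],
  [-1,[0.032,0.037,0],0.3],
  [-1,[0.03,0.046,0],0.38],
  [-1,[0.03,0.046,0],0.38],
])

```text
time_s: 13.08
tcp_pos: [464.4, 29.4, 43.4]
eef_rot: [-3.137, -0.019, 2.586]
wrist_force: [-37.5, 70.1, 17.0]
grip_width: 40.0
grip_force: 37.6
```

```bash
python3 plan.py 38; python3 ptr.py
```

```text
psi now 38.2 z 43.4 force [-37.5  70.1  17. ] w 40.02090217088158
38.0 [-0.157  0.02  -0.03 ] turn -0.003
side median 61.40039 max 75.5625 n 51 centroid up/left 6.0 -1.3 angle cw of centroid 12.5
 axis cw deg 55.0 len [12.4 48.2]
```

Request:
play_rows([
  [0.35,[0,0,0],0],
  [0.35,[0,0,0],0],
  [0.35,[0,0,-0.4],0],
  [0.35,[0,0,-0.7],0],
  [0.35,[0,0,-0.7],0],
  [0.35,[0,0,-0.7],0],
])

```text
time_s: 13.88
tcp_pos: [473.4, 24.9, 101.5]
eef_rot: [-3.141, -0.001, 2.59]
wrist_force: [-0.0, -0.4, -0.2]
grip_width: 61.4
grip_force: 0.0
```

```bash
python3 plan.py 38 0;python3 ptr.py
python3 - <<'E'
from h import *
d=grab("side")
cv2.imwrite("pics/s6.png",cv2.resize(d["img"][120:240,200:340,::-1],None,fx=5,fy=5,interpolation=cv2.INTER_CUBIC))
E
```

```text
psi now 37.9 z 101.5 force [-0.  -0.4 -0.2] w 61.44833768705542
38.0 [-0.032  0.008  0.697] turn 0.001
0.0 [-0.053 -0.053  0.697] turn -0.632
side median 58.1875 max 85.0 n 250 centroid up/left 6.2 -3.1 angle cw of centroid 26.8
 axis cw deg 123.5 len [ 8.1 10.1]
```

View pics/s6.png

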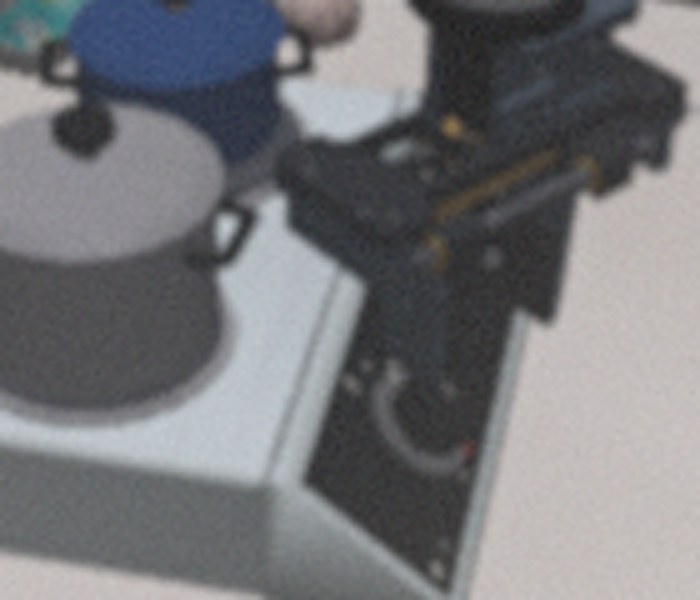

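The near finger partly hides the knob top, so I'll raise the tool, turn it back and measure the pointer again.

Request:
play_rows([
  [0.35,[-0.02,0,-0.4],-0.15],
  [0.35,[-0.05,-0.05,-0.6],-0.33],
  [0.35,[-0.05,-0.05,-0.6],-0.5],
  [0.35,[-0.05,-0.05,-0.6],-0.63],
  [0.35,[-0.05,-0.05,-0.6],-0.63],
])

```text
time_s: 14.6
tcp_pos: [474.7, 19.4, 149.6]
eef_rot: [3.141, -0.001, -3.034]
wrist_force: [0.4, 0.9, -0.6]
grip_width: 61.7
grip_force: 0.0
```

```bash
python3 plan.py 0;python3 ptr.py
python3 - <<'E'
from ptr import *
d=grab("side")
a=cv2.resize(d["img"][180:225,265:320,::-1],None,fx=10,fy=10,interpolation=cv2.INTER_CUBIC)
a=cv2.convertScaleAbs(a,alpha=2,beta=-60)
for th in range(0,181,30):
    q=np.radians(th)
    for rad in (15,37.5):
        X=kt+Rh@(rad*(np.cos(q)*U-np.sin(q)*np.array([0,1,0]))-(34*n if rad>20 else 0))
        print(th,rad,((proj(d,X)[0]-[265,180]+.5)*10-.5).round())
print("c",((proj(d,kt)[0]-[265,180]+.5)*10-.5).round())
cv2.imwrite("pics/s7.png",a)
E
```

```text
psi now 0.1 z 149.6 force [ 0.4  0.9 -0.6] w 61.74787000784537
0.0 [-0.    -0.005  1.298] turn -0.002
side median 58.408203 max 95.0 n 397 centroid up/left 9.7 -4.8 angle cw of centroid 26.3
 axis cw deg -169.1 len [10.7 12.4]
0 15 [218. 164.]
0 37.5 [ 57. 176.]
30 15 [229. 149.]
30 37.5 [ 88. 140.]
60 15 [250. 149.]
60 37.5 [139. 139.]
90 15 [273. 162.]
90 37.5 [196. 171.]
120 15 [294. 186.]
120 37.5 [247. 228.]
150 15 [307. 213.]
150 37.5 [277. 295.]
180 15 [308. 238.]
180 37.5 [279. 357.]
c [263. 201.]
```

View pics/s7.png

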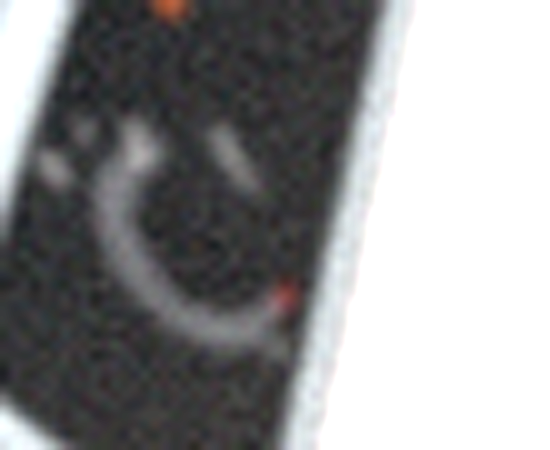

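The pointer runs from (258,190) to (215,130), so the knob is still at click 1 (30°). The tight grip strained the arm, and the arm's spring-back on release probably turned the knob back. This time I use a loose 41.5 mm jaw as a spanner.

Request:
play_rows([
  [0.35,[0,0,0.2],-0.17],
  [0.35,[0,0,0.4],-0.34],
  [0.35,[0,0,0.6],-0.5],
  [0.35,[0,0,0.6],-0.58],
  [0.35,[0,0,0.6],-0.58],
], force=20)

```text
time_s: 15.32
tcp_pos: [475.0, 19.5, 102.1]
eef_rot: [3.141, -0.0, -2.428]
wrist_force: [-0.6, 0.5, -0.5]
grip_width: 61.7
grip_force: 0.0
```

```bash
python3 plan.py -35
```

```text
psi now -34.6 z 102.1 force [-0.6  0.5 -0.5] w 61.74267759958994
-35.0 [ 0.023 -0.06   0.703] turn -0.007
```

Request:
play_rows([
  [0.35,[0.023,-0.06,0.2],0],
  [0.35,[0.023,-0.06,0.5],0],
  [0.35,[0.023,-0.06,0.7],0],
  [-0.09,[0.023,-0.06,0.7],0],
  [-0.09,[0.023,-0.06,0.7],0],
  [-0.09,[0.023,-0.06,0.7],0],
  [-0.09,[0.023,-0.06,0.7],0],
])

```text
time_s: 16.2
tcp_pos: [478.6, 13.5, 46.7]
eef_rot: [-3.139, 0.001, -2.426]
wrist_force: [1.7, -14.7, 5.8]
grip_width: 41.6
grip_force: 9.5
```

```bash
python3 plan.py -35 -20 -5 10 24 40
```

```text
psi now -34.7 z 46.7 force [  1.7 -14.7   5.8] w 41.62307240373399
-35.0 [0.009 0.026 0.011] turn -0.005
-20.0 [0.005 0.052 0.011] turn 0.245
-5.0 [-0.004  0.076  0.011] turn 0.495
10.0 [-0.02   0.097  0.011] turn 0.745
24.0 [-0.039  0.112  0.011] turn 0.978
40.0 [-0.065  0.123  0.011] turn 1.245
```

Request:
play_rows([
  [-0.09,[0.006,-0.005,0],0.12],
  [-0.09,[0.006,0.011,0],0.25],
  [-0.09,[-0.003,0.03,0],0.37],
  [-0.09,[-0.013,0.05,0],0.5],
  [-0.09,[-0.025,0.066,0],0.62],
  [-0.09,[-0.036,0.081,0],0.75],
  [-0.09,[-0.036,0.081,0],0.75],
])

```text
time_s: 17.08
tcp_pos: [473.3, 21.6, 45.4]
eef_rot: [-3.141, -0.003, 3.071]
wrist_force: [-5.9, 2.7, 2.6]
grip_width: 42.7
grip_force: 20.9
```

```bash
python3 plan.py 10 24 40
```

```text
psi now 10.4 z 45.4 force [-5.9  2.7  2.6] w 42.70271840132185
10.0 [-0.019 -0.013 -0.005] turn -0.007
24.0 [-0.021  0.011 -0.005] turn 0.227
40.0 [-0.032  0.037 -0.005] turn 0.493
```

Request:
play_rows([
  [-1,[0,0,0],0],
  [-1,[0,0,0],0],
  [-1,[0,0,0],0],
], force=35)

```text
time_s: 17.45
tcp_pos: [473.3, 21.6, 45.4]
eef_rot: [-3.142, -0.003, 3.072]
wrist_force: [-5.7, 4.6, 2.5]
grip_width: 41.5
grip_force: 35.9
```

```bash
python3 plan.py 10 24 40
```

```text
psi now 10.3 z 45.4 force [-5.7  4.6  2.5] w 41.50840181442403
10.0 [-0.018 -0.013 -0.005] turn -0.005
24.0 [-0.021  0.011 -0.005] turn 0.229
40.0 [-0.032  0.037 -0.005] turn 0.495
```

Request:
play_rows([
  [-1,[0,0.015,0],0.12],
  [-1,[-0.003,0.03,0],0.23],
  [-1,[-0.01,0.045,0],0.36],
  [-1,[-0.016,0.062,0],0.5],
  [-1,[-0.016,0.062,0],0.5],
])

```text
time_s: 18.08
tcp_pos: [475.7, 29.9, 46.0]
eef_rot: [3.138, -0.004, 2.544]
wrist_force: [-6.0, 57.4, 10.6]
grip_width: 33.6
grip_force: 36.4
```

```bash
python3 plan.py 40 45
```

```text
psi now 40.5 z 46.0 force [-6.  57.4 10.6] w 33.6212867283912
40.0 [-0.042 -0.055  0.003] turn -0.009
45.0 [-0.043 -0.046  0.003] turn 0.074
```

Request:
play_rows([
  [-1,[0.02,0.05,0],0],
  [0.1,[0.03,0.08,0],0],
  [0.35,[0.03,0.08,0],0],
  [0.35,[0.03,0.08,-0.4],0],
  [0.35,[0,0,-0.9],-0.15],
  [0.35,[-0.05,-0.05,-1],-0.33],
  [0.35,[-0.05,-0.05,-1],-0.5],
  [0.35,[-0.05,-0.05,-1],-0.67],
  [0.35,[-0.05,-0.05,-1],-0.67],
])

```text
time_s: 19.2
tcp_pos: [477.4, 20.6, 125.9]
eef_rot: [3.142, -0.0, -3.034]
wrist_force: [-0.4, -0.2, 0.1]
grip_width: 61.9
grip_force: 0.0
```

```bash
cat > look.py <<'E'
from ptr import *
import sys
d=grab("side")
K=np.array(d["intrinsics"]);g=cv2.cvtColor(d["img"],cv2.COLOR_RGB2GRAY).astype(np.float32);g=cv2.GaussianBlur(g,(0,0),.7)
# brightness along 12 mm spokes of the knob top (background-free contrast per angle)
for th in range(0,360,15):
    q=np.radians(th);rr=np.arange(4,18,1.)
    X=kt+(rr[:,None]*(np.cos(q)*U-np.sin(q)*np.array([0,1,0])))@Rh.T
    uv=proj(d,X).astype(np.float32);w=cv2.remap(g,uv[:,:1],uv[:,1:],cv2.INTER_LINEAR).ravel()
    print(th,int(w.mean()),end="; ")
print()
E
python3 look.py; python3 plan.py 0 -35
```

```text
0 73; 15 80; 30 81; 45 76; 60 69; 75 64; 90 61; 105 59; 120 59; 135 58; 150 58; 165 59; 180 60; 195 59; 210 58; 225 58; 240 58; 255 58; 270 58; 285 58; 300 58; 315 58; 330 61; 345 66; 
psi now 0.3 z 126.0 force [ 0.8 -1.2  1.1] w 61.713785666441275
0.0 [ 0.035 -0.016  1.002] turn -0.006
-35.0 [ 0.017 -0.073  1.002] turn -0.589
```

The knob is still at click 1: the downhill finger rides over the tilted top and slips. Better approach: turn the tool 90° and use only the uphill finger as a pusher. It draws the right-hand upper corner of the hex downhill, about 60° per stroke.

```bash
cat > push.py <<'E'
import sys
from tip import *
def push(tg,psi=90.,half=42.1):
    s=r.read_state();y0=s["eef_rot"][2]%(2*np.pi);t0=s["tcp_pos"];half=half if len(tg)<1 else s["grip_width"]/2 if s["grip_width"]>75 else half
    rel=(t0-kt)@Rh
    print("psi",np.degrees(np.pi+p[2]-y0).round(1),"x_in",(rel[0]+half).round(1),"y",rel[1].round(1),"dz",(rel[2]+25.5).round(1),"F hob",(s["wrist_force"]@Rh).round(1),"w",s["grip_width"].round(1))
    T=np.array([[np.cos(y0),np.sin(y0),0],[np.sin(y0),-np.cos(y0),0],[0,0,-1]])
    for a in tg:
        X=kt+Rh@np.array([a[0]-half,a[1],a[2]-25.5])
        print(a,((X-t0)@T/80).round(3),"turn",((y0-(np.pi+p[2]-np.radians(psi)))/(np.pi/3)).round(3))
if __name__=="__main__": push(eval(sys.argv[1]))
E
python3 push.py "[(34,-18,40)]"
```

```text
Traceback (most recent call last):
  File "push.py", line 11, in <module>
    if __name__=="__main__": push(eval(sys.argv[1]))
                             ~~~~^^^^^^^^^^^^^^^^^^^
  File "push.py", line 6, in push
    print("psi",np.degrees(np.pi+p[2]-y0).round(1),"x_in",(rel[0]+half).round(1),"y",rel[1].round(1),"dz",(rel[2]+25.5).round(1),"F hob",(s["wrist_force"]@Rh).round(1),"w",s["grip_width"].round(1))
                                                                                                                                                                            ^^^^^^^^^^^^^^^^^^^^^
AttributeError: 'float' object has no attribute 'round'
```

```bash
sed -i 's/s\["grip_width"\].round(1)/round(s["grip_width"],1)/' push.py; python3 push.py "[(34,-18,40)]"
```

```text
psi 0.3 x_in 39.9 y 1.3 dz 69.2 F hob [ 0.7 -1.2  1.1] w 61.7
(34, -18, 40) [ 0.073 -0.241  0.365] turn 1.494
```

Request:
play_rows([
  [0.85,[0.07,-0.1,0],0.17],
  [0.85,[0.07,-0.24,0],0.34],
  [0.85,[0.07,-0.24,0],0.51],
  [0.85,[0.07,-0.24,0],0.68],
  [0.85,[0.07,-0.24,0],0.85],
  [0.85,[0.07,-0.24,0],1],
  [0.85,[0.07,-0.24,0],1],
], force=40)

```text
time_s: 20.12
tcp_pos: [474.0, 1.0, 126.2]
eef_rot: [-3.141, -0.0, 2.201]
wrist_force: [0.5, -0.2, -0.8]
grip_width: 84.2
grip_force: 0.0
```

Request:
play_rows([
  [0.85,[0,0,0],0.17],
  [0.85,[0,0,0],0.34],
  [0.85,[0,0,0.1],0.49],
  [0.85,[0,0,0.1],0.49],
])

```text
time_s: 20.62
tcp_pos: [473.6, 1.0, 117.9]
eef_rot: [-3.141, -0.0, 1.693]
wrist_force: [-0.5, -0.2, 0.1]
grip_width: 84.3
grip_force: 0.0
```

```bash
python3 push.py "[(34,-18,15),(34,-18,2)]"
python3 - <<'E'
from tip import *
d=grab("side");P=cloud(d);L=(P-kt)@Rh
m=(L[...,2]>20)&(L[...,2]<130)&(L[...,0]>0)&(L[...,0]<75)&(L[...,1]>-60)&(L[...,1]<30)
Q=L[m]
for z0 in range(20,130,8):
    q=Q[(Q[:,2]>=z0)&(Q[:,2]<z0+8)]
    if len(q)>3: print(z0,len(q),"x",np.percentile(q[:,0],[3,97]).round(),"y",np.percentile(q[:,1],[3,97]).round())
E
```

```text
psi 89.3 x_in 34.0 y -17.8 dz 61.1 F hob [-0.6 -0.1  0.1] w 84.3
(34, -18, 15) [-0.003 -0.     0.577] turn 0.011
(34, -18, 2) [-0.003 -0.     0.739] turn 0.011
60 12 x [34. 40.] y [-28.   0.]
68 16 x [34. 44.] y [-27.   1.]
76 21 x [34. 44.] y [-26.   2.]
84 16 x [34. 43.] y [-22.   2.]
92 19 x [34. 44.] y [-22.   3.]
100 20 x [34. 44.] y [-26.   3.]
108 24 x [34. 45.] y [-32.   3.]
116 34 x [34. 47.] y [-30.   2.]
124 13 x [38. 46.] y [-25.   2.]
```

The finger's tip is exactly where predicted (x 34–44 mm, tip about 60 mm up). Lower it behind the hex corner.

Request:
play_rows([
  [0.85,[-0.025,0,0.3],0.01],
  [0.85,[-0.025,0,0.6],0.01],
  [0.85,[-0.025,0,0.725],0.01],
  [0.85,[-0.025,0,0.725],0.01],
])

```text
time_s: 21.18
tcp_pos: [474.1, -1.0, 60.3]
eef_rot: [-3.141, -0.0, 1.682]
wrist_force: [-0.1, 0.4, 0.8]
grip_width: 84.4
grip_force: 0.0
```

```bash
python3 push.py "[(24,-20,2),(18,-20,0),(12,-20,-3),(5,-20,-6),(0,-20,-7)]"
```

```text
psi 90.0 x_in 34.3 y -19.8 dz 3.5 F hob [-0.1  0.4  0.8] w 84.4
(24, -20, 2) [-0.002 -0.129  0.018] turn 0.001
(18, -20, 0) [-0.002 -0.204  0.043] turn 0.001
(12, -20, -3) [-0.002 -0.279  0.081] turn 0.001
(5, -20, -6) [-0.002 -0.366  0.118] turn 0.001
(0, -20, -7) [-0.002 -0.429  0.131] turn 0.001
```

Request:
play_rows([
  [0.85,[0,-0.07,0.01],0],
  [0.85,[0,-0.13,0.018],0],
  [0.85,[0,-0.17,0.03],0],
  [0.85,[0,-0.21,0.043],0],
  [0.85,[0,-0.25,0.06],0],
  [0.85,[0,-0.28,0.08],0],
  [0.85,[0,-0.28,0.08],0],
])

```text
time_s: 22.05
tcp_pos: [461.1, -3.7, 57.7]
eef_rot: [3.123, 0.002, 1.679]
wrist_force: [27.9, 2.4, 7.9]
grip_width: 84.5
grip_force: 13.2
```

```bash
python3 push.py "[(5,-20,-6),(0,-20,-7)]"; python3 look.py
```

```text
psi 90.1 x_in 21.2 y -21.1 dz 0.9 F hob [28.  -0.7  7.9] w 84.5
(5, -20, -6) [ 0.013 -0.202  0.086] turn -0.002
(0, -20, -7) [ 0.013 -0.264  0.099] turn -0.002
0 74; 15 82; 30 86; 45 82; 60 74; 75 65; 90 60; 105 57; 120 57; 135 55; 150 56; 165 57; 180 58; 195 57; 210 57; 225 57; 240 57; 255 56; 270 56; 285 57; 300 57; 315 58; 330 62; 345 67;
```

The push has only moved the pointer to about 33–40°. The pad's friction on the corner jams it, so I'll sweep the finger to the right along with the corner.

Request:
play_rows([
  [0.85,[-0.05,0.013,-0.025],0],
  [0.85,[-0.1,0.013,-0.025],0],
  [0.85,[-0.13,0,-0.02],0],
  [0.85,[-0.15,-0.013,-0.012],0],
  [0.85,[-0.175,-0.04,0],0],
  [0.85,[-0.2,-0.075,0.013],0],
  [0.85,[-0.22,-0.1,0.025],0],
  [0.85,[-0.24,-0.125,0.037],0],
  [0.85,[-0.24,-0.14,0.037],0],
])

```text
time_s: 23.22
tcp_pos: [442.1, -23.7, 50.7]
eef_rot: [-3.14, -0.0, 1.68]
wrist_force: [1.6, -0.9, 0.2]
grip_width: 84.4
grip_force: 0.5
```

```bash
python3 push.py "[(5,-39,-6)]"; python3 look.py
```

```text
psi 90.1 x_in 0.0 y -38.9 dz -6.1 F hob [ 1.5 -1.   0.2] w 84.4
(5, -39, -6) [-0.001  0.062 -0.002] turn -0.001
0 75; 15 82; 30 84; 45 78; 60 70; 75 64; 90 61; 105 59; 120 58; 135 58; 150 59; 165 59; 180 60; 195 60; 210 59; 225 58; 240 58; 255 58; 270 57; 285 57; 300 58; 315 59; 330 61; 345 67;
```

```bash
cat > look2.py <<'E'
from ptr import *
def spk(d,kt=kt):
    g=cv2.cvtColor(np.asarray(d["img"]),cv2.COLOR_RGB2GRAY).astype(np.float32)
    o=[]
    for th in range(0,360,5):
        q=np.radians(th);rr=np.arange(5,18,.5)
        X=kt+(rr[:,None]*(np.cos(q)*U-np.sin(q)*np.array([0,1,0])))@Rh.T
        uv=proj(d,X).astype(np.float32);o.append(cv2.remap(g,uv[:,:1],uv[:,1:],cv2.INTER_CUBIC).mean())
    o=np.array(o);b=np.median(o);w=np.clip(o-b-4,0,None);a=np.radians(np.arange(0,360,5))
    i=o.argmax();print("peak",i*5,"mean",np.degrees(np.arctan2((w*np.sin(a)).sum(),(w*np.cos(a)).sum())).round(1),"bg",b.round(),"max",o.max().round())
if __name__=="__main__":
    z=np.load("side.npz");spk({k:z[k] for k in z.files})
    spk(grab("side"))
E
python3 look2.py
```

```text
peak 0 mean 2.0 bg 58.0 max 92.0
peak 25 mean 26.4 bg 59.0 max 92.0
```

The knob is still at 30°: with about 28 N it gave only some 7° before the finger slipped off, so it is stiffer than stated. I'll go back and push harder, with the finger edge nearer the corner and sweeping along the arc.

Request:
play_rows([
  [0.85,[0,0,-0.34],0],
  [0.85,[0.08,0.25,-0.34],0],
  [0.85,[0.16,0.43,-0.34],0],
  [0.85,[0.16,0.43,-0.1],0],
  [0.85,[0.16,0.43,-0.1],0],
  [0.85,[0.16,0.3,-0.08],0],
  [0.85,[0.16,0.2,-0.06],0],
  [0.85,[0.16,0.12,-0.05],0],
  [0.85,[0.16,0.08,-0.05],0],
  [0.85,[0.16,0.08,-0.05],0],
], force=60)

```text
time_s: 24.58
tcp_pos: [454.4, -11.9, 58.0]
eef_rot: [3.128, 0.004, 1.678]
wrist_force: [22.5, -17.1, 2.1]
grip_width: 84.4
grip_force: 12.6
```

```bash
python3 push.py "[]"; python3 look2.py|tail -1
```

```text
psi 90.2 x_in 13.5 y -28.5 dz 1.2 F hob [ 20.5 -19.5   2.1] w 84.4
peak 30 mean 25.2 bg 59.0 max 92.0
```

The finger slides onto the next face, so this method needs more precision than the compliant arm gives. The one stroke that worked was a firm grip at ψ≈0 with both fingers level. I'll repeat that in short 30° strokes, with friction carrying the knob.

Request:
play_rows([
  [0.85,[0.16,0.15,-0.1],-0.05],
  [0.85,[0.2,0.3,-0.5],-0.17],
  [0.6,[0.24,0.45,-0.6],-0.34],
  [0.35,[0.3,0.5,-0.6],-0.51],
  [0.35,[0.3,0.5,-0.6],-0.68],
  [0.35,[0.3,0.5,-0.6],-0.85],
  [0.35,[0.3,0.5,-0.6],-1],
  [0.35,[0.3,0.5,-0.6],-1],
], force=50)

```text
time_s: 25.62
tcp_pos: [484.6, 17.8, 103.3]
eef_rot: [3.142, 0.0, 2.726]
wrist_force: [-0.5, -0.8, -0.1]
grip_width: 61.8
grip_force: 0.0
```

```bash
cat > go.py <<'E'
import sys
from tip import *
def go(tg):
    s=r.read_state();y0=s["eef_rot"][2]%(2*np.pi);t0=s["tcp_pos"];rel=(t0-kt)@Rh
    print("t",s["time_s"],"psi",np.degrees(np.pi+p[2]-y0).round(1),"rel",rel[:2].round(1),"dz",(rel[2]+25.5).round(1),"F",(s["wrist_force"]@Rh).round(),"w",round(s["grip_width"],1))
    T=np.array([[np.cos(y0),np.sin(y0),0],[np.sin(y0),-np.cos(y0),0],[0,0,-1]])
    for a in tg:
        X=kt+Rh@np.array([a[1],a[2],a[3]-25.5])
        print(a,((X-t0)@T/80).round(3),"turn",((y0-(np.pi+p[2]-np.radians(a[0])))/(np.pi/3)).round(3))
if __name__=="__main__": go(eval(sys.argv[1]))
E
python3 go.py "[(-10,3,-0.3,-9)]"; python3 look2.py|tail -1
```

```text
t 25.625 psi 30.1 rel [ 4.6 -2.3] dz 46.5 F [-1. -1. -0.] w 61.8
(-10, 3, -0.3, -9) [0.03  0.012 0.693] turn -0.669
peak 25 mean 24.1 bg 59.0 max 93.0
```

Request:
play_rows([
  [0.2,[0.03,0.012,0.1],-0.17],
  [0.2,[0.03,0.012,0.3],-0.34],
  [0.2,[0.03,0.012,0.5],-0.51],
  [0.2,[0.03,0.012,0.71],-0.67],
  [0.2,[0.03,0.012,0.71],-0.67],
  [-1,[0.03,0.012,0.71],-0.67],
  [-1,[0.03,0.012,0.71],-0.67],
  [-1,[0.03,0.012,0.71],-0.67],
], force=50)

```text
time_s: 26.68
tcp_pos: [483.5, 19.8, 46.7]
eef_rot: [-3.141, 0.001, -2.856]
wrist_force: [-0.6, 0.1, 4.4]
grip_width: 40.8
grip_force: 49.6
```

```bash
python3 go.py "[(-10,3,-0.3,-11),(10,2,1,-11),(34,0,5.5,-11)]"; python3 look2.py|tail -1
```

```text
t 26.675 psi -10.1 rel [ 3.8 -0.2] dz -10.1 F [-1.  0.  4.] w 40.8
(-10, 3, -0.3, -11) [0.01  0.    0.012] turn 0.001
(10, 2, 1, -11) [0.019 0.019 0.012] turn 0.334
(34, 0, 5.5, -11) [0.034 0.078 0.012] turn 0.734
peak 240 mean 0.0 bg 65.0 max 67.0
```

Request:
play_rows([
  [-1,[0,0.01,0],0.17],
  [-1,[0.01,0.019,0],0.34],
  [-1,[0.015,0.04,0],0.5],
  [-1,[0.024,0.06,0],0.65],
  [-1,[0.024,0.075,0],0.75],
  [-1,[0.024,0.075,0],0.75],
])

```text
time_s: 27.48
tcp_pos: [480.6, 25.2, 47.0]
eef_rot: [3.141, 0.002, 2.643]
wrist_force: [-1.9, 2.6, 8.2]
grip_width: 38.7
grip_force: 51.4
```

```bash
python3 go.py "[(34,0,5.5,-11)]"
```

```text
t 27.475 psi 34.9 rel [1.5 5.5] dz -9.8 F [-2.  3.  8.] w 38.7
(34, 0, 5.5, -11) [ 0.016 -0.01   0.015] turn -0.015
```

Forces are tiny and the width is flush at 38.7 mm. Release straight and look.

Request:
play_rows([
  [0.3,[0,0,0],0],
  [0.3,[0,0,0],0],
  [0.3,[0,0,-0.35],0],
  [0.3,[0,0,-0.7],0],
  [0.3,[0,0,-0.7],-0.17],
  [0.3,[0,0,-0.7],-0.34],
  [0.3,[0,0,-0.7],-0.34],
])

```text
time_s: 28.35
tcp_pos: [479.7, 24.9, 102.4]
eef_rot: [3.142, 0.0, 2.998]
wrist_force: [0.6, 0.5, -0.4]
grip_width: 59.3
grip_force: 0.0
```

```bash
python3 go.py "[(-10,3,-0.3,-11)]"; python3 look2.py|tail -1
```

```text
t 28.35 psi 14.6 rel [0.6 5.3] dz 45.6 F [ 1.  0. -0.] w 59.3
(-10, 3, -0.3, -11) [-0.047 -0.06   0.707] turn -0.409
peak 25 mean 32.2 bg 58.0 max 75.0
```

```bash
python3 look.py
python3 - <<'E'
from h import *
d=grab("side")
a=cv2.resize(d["img"][170:230,255:325,::-1],None,fx=9,fy=9,interpolation=cv2.INTER_CUBIC)
cv2.imwrite("pics/s8.png",cv2.convertScaleAbs(a,alpha=2,beta=-60))
E
```

```text
0 67; 15 70; 30 71; 45 71; 60 68; 75 65; 90 62; 105 59; 120 58; 135 57; 150 58; 165 59; 180 59; 195 58; 210 57; 225 57; 240 57; 255 57; 270 57; 285 57; 300 58; 315 59; 330 61; 345 64;
```

View pics/s8.png

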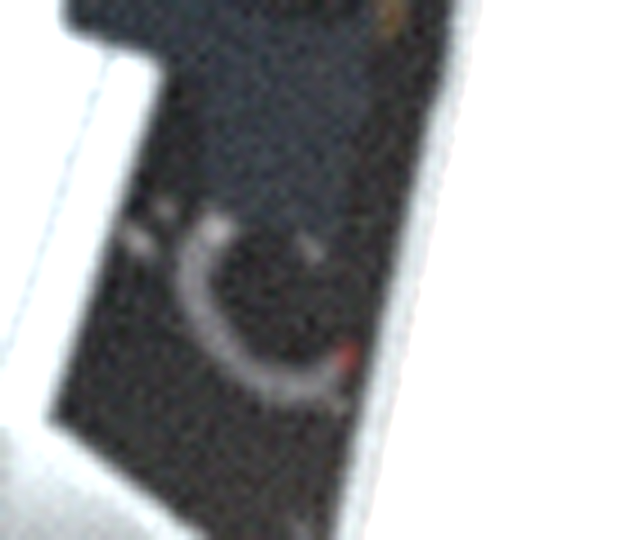

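The visible part of the pointer at (310,245) still points the same way, about 25°. That is likely just short of the 0.40 rad lock, which explains why the unpressed knob resisted everything. I'll grip, press fully in and turn again.

Request:
play_rows([
  [0.2,[-0.047,-0.06,0.2],-0.17],
  [0.2,[-0.047,-0.06,0.45],-0.34],
  [0.2,[-0.047,-0.06,0.707],-0.41],
  [0.2,[-0.047,-0.06,0.707],-0.41],
  [-1,[-0.047,-0.06,0.707],-0.41],
  [-1,[-0.047,-0.06,0.707],-0.41],
  [-1,[-0.047,-0.06,0.707],-0.41],
  [-1,[-0.07,-0.054,0.735],-0.41],
  [-1,[-0.093,-0.048,0.765],-0.41],
  [-1,[-0.1,-0.047,0.772],-0.41],
  [-1,[-0.1,-0.047,0.772],-0.41],
], force=50)

```text
time_s: 29.88
tcp_pos: [486.4, 20.0, 41.7]
eef_rot: [3.141, -0.002, -2.854]
wrist_force: [-17.9, -2.8, 41.8]
grip_width: 41.1
grip_force: 51.6
```

```bash
python3 go.py "[(-10,6.5,-0.3,-15),(10,5.5,1,-15),(34,3.5,5.5,-15)]"
```

```text
t 29.875 psi -10.1 rel [ 6.7 -0.3] dz -15.1 F [-18.  -1.  42.] w 41.1
(-10, 6.5, -0.3, -15) [ 0.003  0.001 -0.002] turn 0.002
(10, 5.5, 1, -15) [ 0.012  0.019 -0.002] turn 0.336
(34, 3.5, 5.5, -15) [ 0.027  0.079 -0.002] turn 0.736
```

Request:
play_rows([
  [-1,[0.004,0.01,-0.005],0.17],
  [-1,[0.012,0.019,-0.01],0.34],
  [-1,[0.02,0.04,-0.012],0.5],
  [-1,[0.027,0.06,-0.015],0.65],
  [-1,[0.027,0.075,-0.015],0.74],
  [-1,[0.027,0.075,-0.015],0.74],
])

```text
time_s: 30.62
tcp_pos: [484.7, 25.4, 42.9]
eef_rot: [3.141, 0.002, 2.653]
wrist_force: [-6.0, -1.1, 23.2]
grip_width: 42.6
grip_force: 61.9
```

```bash
python3 go.py "[]"
```

```text
t 30.625 psi 34.3 rel [5.6 5.2] dz -13.9 F [-6. -0. 23.] w 42.6
```

Request:
play_rows([
  [0.3,[0,0,0],0],
  [0.3,[0,0,0],0],
  [0.3,[0,0,-0.4],0],
  [0.3,[0,0,-1],-0.15],
  [0.3,[0,-0.06,-1],-0.32],
  [0.3,[-0.04,-0.06,-1],-0.5],
  [0.3,[-0.04,-0.06,-1],-0.57],
])

```text
time_s: 31.5
tcp_pos: [484.2, 19.4, 121.9]
eef_rot: [-3.142, 0.001, -3.029]
wrist_force: [-0.3, -0.4, 0.4]
grip_width: 59.0
grip_force: 0.0
```

```bash
python3 go.py "[(0,3,0,-11)]"; python3 look2.py|tail -1;python3 look.py
```

```text
t 31.5 psi -0.2 rel [ 4.5 -0.6] dz 65.1 F [-0. -0.  0.] w 59.0
(0, 3, 0, -11) [0.018 0.008 0.951] turn 0.003
peak 45 mean 42.8 bg 58.0 max 104.0
0 70; 15 77; 30 86; 45 90; 60 86; 75 74; 90 65; 105 60; 120 57; 135 57; 150 58; 165 58; 180 59; 195 58; 210 57; 225 56; 240 57; 255 57; 270 57; 285 58; 300 58; 315 60; 330 62; 345 66;
```

The knob has now moved to about 45° as measured. That fits click 2 (60°) once the 2–3 mm camera bias is allowed for, and it shows that pressing while turning works. Repeat, in one compact call.

Request:
play_rows([
  [0.15,[0.018,0.008,0.5],0],
  [0.15,[0.018,0.008,0.94],0],
  [0.15,[0.018,0.008,0.94],0],
  [-1,[0.018,0.008,0.94],0],
  [-1,[0.018,0.008,0.94],0],
  [-1,[0.018,0.008,0.94],0],
  [-1,[-0.005,0.008,0.97],0],
  [-1,[-0.028,0.008,0.998],0],
  [-1,[-0.022,0.02,0.995],0.17],
  [-1,[-0.016,0.04,0.99],0.34],
  [-1,[-0.003,0.064,0.985],0.51],
  [-1,[0.002,0.077,0.98],0.65],
  [-1,[0.002,0.077,0.98],0.65],
])

```text
time_s: 33.22
tcp_pos: [482.1, 27.3, 45.6]
eef_rot: [3.141, -0.003, 2.569]
wrist_force: [-26.1, 26.6, 48.2]
grip_width: 38.9
grip_force: 59.8
```

Request:
play_rows([
  [0.3,[0,0,0],0],
  [0.3,[0,0,0],0],
  [0.3,[0,0,-0.4],0],
  [0.3,[0,0,-1],-0.15],
  [0.3,[0,-0.06,-1],-0.32],
  [0.3,[-0.04,-0.06,-1],-0.5],
  [0.3,[-0.04,-0.06,-1],-0.65],
])

```text
time_s: 34.1
tcp_pos: [484.0, 19.7, 124.8]
eef_rot: [-3.141, 0.002, -3.027]
wrist_force: [0.2, -0.1, -0.4]
grip_width: 59.2
grip_force: 0.0
```

```bash
python3 go.py "[(-10,3,0,-11)]"; python3 look.py
```

```text
t 34.1 psi -0.2 rel [ 4.2 -0.3] dz 68.0 F [ 0. -0. -0.] w 59.2
(-10, 3, 0, -11) [0.015 0.004 0.988] turn -0.163
0 67; 15 72; 30 81; 45 89; 60 88; 75 78; 90 68; 105 61; 120 59; 135 58; 150 57; 165 58; 180 59; 195 59; 210 57; 225 57; 240 57; 255 57; 270 56; 285 56; 300 58; 315 60; 330 62; 345 64;
```

```bash
cat > line.py <<'E'
from ptr import *
def line(d):
    g=cv2.cvtColor(np.asarray(d["img"]),cv2.COLOR_RGB2GRAY).astype(np.float32)
    gr=np.arange(-24,24.1,1.);A,B=np.meshgrid(gr,gr,indexing="ij")
    X=kt+(A[...,None]*U-B[...,None]*np.array([0,1,0]))@Rh.T
    uv=proj(d,X.reshape(-1,3)).astype(np.float32)
    w=cv2.remap(g,uv[:,0].reshape(A.shape),uv[:,1].reshape(A.shape),cv2.INTER_CUBIC)
    for i in range(48,10,-3): print("%4d "%gr[i]+" ".join("%3d"%w[i,j] for j in range(0,49,3)))
print("cols right:",list(range(-24,25,3)))
z=np.load("side.npz");line({k:z[k] for k in z.files});print();line(grab("side"))
E
python3 line.py
```

```text
cols right: [-24, -21, -18, -15, -12, -9, -6, -3, 0, 3, 6, 9, 12, 15, 18, 21, 24]
  24  56  52  49  49  56  57  64  62  55  57  58  57  58  56  52  52  54
  21  52  55  59  54  54  57  65  75  73  68  58  55  56  56  55  50  54
  18  52  50  60  51  53  56  66  91  91  84  65  52  56  52  54  56  53
  15  56  57  60  59  55  59  72  89  96  88  70  57  53  55  50  56  59
  12  53  51  54  54  52  55  66  85  95  87  74  59  51  54  56  57  60
   9  55  55  56  56  54  56  63  80  87  79  67  63  55  56  56  51  51
   6  56  54  53  55  54  56  66  73  84  80  65  54  52  61  60  55  56
   3  55  54  53  57  62  58  61  68  75  74  61  54  60  60  53  52  54
   0  52  57  56  52  57  57  60  60  59  58  60  54  53  51  54  51  55
  -3  55  48  54  59  65  60  53  51  55  59  53  52  55  58  58  52  56
  -6  64  58  58  55  57  54  54  60  54  54  55  58  57  55  55  54  57
  -9  77  67  64  59  53  56  59  57  53  56  54  54  57  60  60  53  53
 -12  80  74  64  57  55  53  58  57  52  53  55  55  54  54  58  59  54

  24  56  55  55  54  57  66  67  66  61  57  58  58  55  52  54  54
[... 180 characters left out ...]
 60  55  54  52  54  64  68  62  57  54  55
  12  56  52  53  58  54  50  48  51  61  64  72  82  90  88  73  61  56
   9  57  53  57  60  57  58  57  60  73  80  87  98 104 100  83  68  56
   6  57  58  58  52  52  56  58  66  84  97 102 100  95  86  72  62  56
   3  57  55  56  56  58  55  55  63  74  94  97  88  77  69  55  57  56
   0  57  53  55  62  63  56  57  58  62  73  73  71  67  61  58  55  56
  -3  59  54  58  62  54  50  59  59  54  55  62  54  58  59  57  58  59
  -6  63  59  55  58  55  54  57  55  61  55  55  56  54  57  55  56  62
  -9  86  71  58  61  61  56  57  60  56  56  60  57  54  56  57  54  53
 -12  80  77  70  63  58  57  54  57  58  54  58  61  63  61  55  59  57
```

The rectified patch is clear: the off line ran straight up, and now it runs at 60°. So the knob is at click 2, and the last stroke slipped because the uphill finger bottomed on the skirt at ψ=39. I'll use the same stroke as the successful one, a little closer to the robot and stopping at ψ≈32.

Request:
play_rows([
  [0.15,[0.04,0.004,0.5],-0.14],
  [0.15,[0.04,0.004,1],-0.14],
  [0.15,[0.04,0.004,1],-0.14],
  [-1,[0.04,0.004,1],-0.14],
  [-1,[0.04,0.004,1],-0.14],
  [-1,[0.04,0.004,1],-0.14],
], force=50)

```text
time_s: 34.95
tcp_pos: [480.9, 19.2, 44.4]
eef_rot: [-3.14, 0.002, -2.887]
wrist_force: [2.4, -11.6, -2.5]
grip_width: 38.6
grip_force: 48.9
```

Request:
play_rows([
  [-1,[-0.025,-0.003,0.03],0],
  [-1,[-0.047,-0.006,0.058],0],
  [-1,[-0.043,0.008,0.056],0.17],
  [-1,[-0.04,0.024,0.052],0.34],
  [-1,[-0.034,0.042,0.048],0.51],
  [-1,[-0.03,0.058,0.045],0.67],
  [-1,[-0.03,0.058,0.045],0.67],
])

```text
time_s: 35.83
tcp_pos: [480.5, 25.6, 41.5]
eef_rot: [3.141, -0.001, 2.692]
wrist_force: [-16.7, 6.8, 30.4]
grip_width: 40.2
grip_force: 57.2
```

```bash
python3 go.py "[]"
```

```text
t 35.825 psi 32.1 rel [1.5 5.9] dz -15.3 F [-16.   9.  30.] w 40.2
```

Request:
play_rows([
  [0.2,[0,0,0],0],
  [0.2,[0,0,-0.05],0],
  [0.2,[0,0,-0.5],-0.1],
  [0.2,[0,-0.06,-0.9],-0.27],
  [0.2,[-0.02,-0.07,-0.9],-0.44],
  [0.2,[-0.03,-0.08,-0.9],-0.61],
])

```text
time_s: 36.58
tcp_pos: [481.3, 18.1, 113.4]
eef_rot: [-3.141, 0.003, -2.944]
wrist_force: [-0.7, 0.6, -0.1]
grip_width: 54.5
grip_force: 0.0
```

```bash
sed -i 's/^z=np.load.*/line(grab("side"))/' line.py; python3 line.py; python3 go.py "[(-10,1,0,-12)]"
```

```text
cols right: [-24, -21, -18, -15, -12, -9, -6, -3, 0, 3, 6, 9, 12, 15, 18, 21, 24]
  24  60  56  53  54  59  60  56  56  58  59  55  53  56  61  57  59  59
  21  55  57  55  53  56  60  57  54  56  58  56  57  52  54  58  64  63
  18  54  59  54  55  55  57  60  57  55  55  55  57  57  53  53  59  63
  15  52  57  58  58  54  54  54  54  53  54  56  57  53  53  55  54  50
  12  53  55  56  57  59  58  56  59  57  51  50  57  62  58  53  56  56
   9  55  58  58  56  56  56  56  60  59  57  58  53  60  58  55  56  63
   6  58  56  56  57  59  55  54  64  72  80  84  82  76  69  63  58  52
   3  59  56  53  58  59  57  59  68  82  99 113 117 113  97  81  68  58
   0  57  55  57  63  57  55  53  59  73  83 105 110 108  96  83  76  65
  -3  58  55  54  58  55  55  60  52  54  59  67  74  74  69  65  63  64
  -6  56  53  57  52  54  59  57  56  60  61  57  54  60  57  59  59  53
  -9  72  61  60  60  55  61  59  57  59  58  56  55  55  56  53  60  60
 -12  71  65  61  58  57  56  53  56  58  57  56  60  56  54  56  56  57
t 36.625 psi -5.5 rel [ 1.3 -1.7] dz 56.3 F [ 0. -1. -0.] w 54.8
(-10, 1, 0, -12) [0.001 0.022 0.854] turn -0.075
```

The pointer line now lies at 90° (click 3). Same stroke again.

Request:
play_rows([
  [0.15,[0,0.022,0.4],-0.08],
  [0.15,[0,0.022,0.86],-0.08],
  [0.15,[0,0.022,0.86],-0.08],
  [-1,[0,0.022,0.86],-0.08],
  [-1,[0,0.022,0.86],-0.08],
  [-1,[0,0.022,0.86],-0.08],
], force=50)

```text
time_s: 37.38
tcp_pos: [480.7, 19.1, 44.1]
eef_rot: [-3.14, 0.001, -2.866]
wrist_force: [0.3, -12.7, -6.6]
grip_width: 41.5
grip_force: 49.2
```

Request:
play_rows([
  [-1,[-0.025,-0.003,0.03],0],
  [-1,[-0.047,-0.006,0.058],0],
  [-1,[-0.043,0.008,0.056],0.17],
  [-1,[-0.04,0.024,0.052],0.34],
  [-1,[-0.034,0.042,0.048],0.51],
  [-1,[-0.03,0.058,0.045],0.68],
  [-1,[-0.03,0.062,0.045],0.74],
  [-1,[-0.03,0.062,0.045],0.74],
])

```text
time_s: 38.38
tcp_pos: [478.9, 27.4, 40.3]
eef_rot: [3.141, -0.005, 2.641]
wrist_force: [-17.8, 31.7, 13.3]
grip_width: 40.1
grip_force: 56.2
```

Request:
play_rows([
  [0.2,[0,0,0],0],
  [0.2,[0,0,-0.05],0],
  [0.2,[0,0,-0.5],-0.1],
  [0.2,[0,-0.06,-0.9],-0.27],
  [0.2,[-0.02,-0.07,-0.9],-0.44],
  [0.2,[-0.03,-0.08,-0.9],-0.61],
])

```text
time_s: 39.12
tcp_pos: [481.5, 18.5, 113.6]
eef_rot: [-3.141, 0.004, -2.997]
wrist_force: [-0.3, -0.8, 0.1]
grip_width: 54.7
grip_force: 0.0
```

```bash
python3 line.py; python3 go.py "[(-8,1,0,-12)]"
```

```text
cols right: [-24, -21, -18, -15, -12, -9, -6, -3, 0, 3, 6, 9, 12, 15, 18, 21, 24]
  24  54  53  55  56  57  59  52  53  57  56  53  57  56  52  60  62  62
  21  55  54  56  54  54  57  56  56  58  56  53  56  55  53  56  56  63
  18  52  58  57  56  54  53  54  54  60  59  55  57  56  51  51  54  60
  15  48  56  57  56  59  59  59  57  55  60  58  57  57  55  54  59  61
  12  50  58  61  58  54  54  56  57  55  53  50  57  59  55  54  55  55
   9  51  54  59  58  55  54  55  57  58  57  58  58  56  54  53  55  52
   6  57  54  61  55  54  55  53  60  74  81  84  82  73  71  61  57  56
   3  57  58  59  55  57  59  58  65  83  98 112 115 108  93  81  70  58
   0  55  53  58  57  54  57  56  61  74  85 103 107 106  96  82  76  62
  -3  56  54  60  58  52  55  57  55  60  62  66  75  75  70  64  66  63
  -6  52  52  55  59  58  60  60  57  55  56  55  52  55  55  57  59  55
  -9  68  65  62  53  52  55  56  56  62  63  61  55  55  56  50  51  56
 -12  71  68  61  55  54  59  61  57  57  58  58  54  58  61  59  56  60
t 39.175 psi -2.5 rel [ 1.5 -1.3] dz 56.5 F [-0. -0.  0.] w 54.5
(-8, 1, 0, -12) [0.005 0.017 0.856] turn -0.091
```

Still 90°: from that starting position the jaws grip corners and slip. I'll do one full 60° stroke, flush from ψ=−32 to +34, pressed and deep.

Request:
play_rows([
  [0.15,[0.03,-0.05,0.3],-0.17],
  [0.15,[0.047,-0.069,0.55],-0.34],
  [0.15,[0.047,-0.069,0.85],-0.49],
  [0.15,[0.047,-0.069,0.85],-0.49],
  [-1,[0.047,-0.069,0.85],-0.49],
  [-1,[0.047,-0.069,0.85],-0.49],
], force=50)

```text
time_s: 39.92
tcp_pos: [478.4, 13.1, 44.7]
eef_rot: [-3.141, 0.003, -2.493]
wrist_force: [-2.1, 8.6, 5.2]
grip_width: 39.6
grip_force: 48.8
```

Request:
play_rows([
  [-1,[-0.02,-0.013,0.028],0],
  [-1,[-0.042,-0.026,0.056],0],
  [-1,[-0.07,-0.013,0.056],0.17],
  [-1,[-0.095,0.005,0.056],0.34],
  [-1,[-0.113,0.029,0.056],0.51],
  [-1,[-0.123,0.053,0.052],0.68],
  [-1,[-0.131,0.08,0.05],0.85],
  [-1,[-0.134,0.103,0.046],1],
])

```text
time_s: 40.92
tcp_pos: [481.9, 25.7, 41.1]
eef_rot: [3.141, 0.002, 2.741]
wrist_force: [-1.1, 2.9, 9.4]
grip_width: 40.9
grip_force: 54.3
```

Request:
play_rows([
  [-1,[0,0.015,0],0.1],
  [0.2,[0,0.015,0],0.1],
  [0.2,[0,0.015,-0.05],0.1],
  [0.2,[0,0,-0.5],0],
  [0.2,[-0.02,-0.07,-0.9],-0.17],
  [0.2,[-0.03,-0.08,-0.9],-0.34],
])

```text
time_s: 41.68
tcp_pos: [482.6, 18.6, 115.1]
eef_rot: [3.141, 0.006, 3.106]
wrist_force: [0.8, 0.2, -0.9]
grip_width: 54.9
grip_force: 0.0
```

```bash
python3 line.py; python3 go.py "[(-4,1,0,-12)]"
```

```text
cols right: [-24, -21, -18, -15, -12, -9, -6, -3, 0, 3, 6, 9, 12, 15, 18, 21, 24]
  24  58  55  53  52  53  58  59  61  60  56  54  54  54  54  58  54  59
  21  55  53  55  55  56  55  54  55  55  56  53  53  54  55  56  58  59
  18  57  56  56  60  59  55  56  54  55  57  56  55  52  54  54  55  57
  15  54  56  59  59  57  54  58  56  52  57  53  50  52  56  55  55  55
  12  55  51  52  55  53  52  55  53  53  57  56  53  55  58  56  59  60
   9  54  52  56  57  56  54  57  53  55  60  58  56  54  55  57  57  60
   6  54  56  54  53  59  61  59  60  59  62  56  53  52  57  56  53  55
   3  54  54  53  57  57  57  60  62  63  76  69  61  57  57  60  56  55
   0  55  58  55  54  60  56  57  65  77  95  98  91  73  58  55  54  55
  -3  54  51  59  58  57  60  56  56  65  86 102 113 101  84  66  53  53
  -6  67  59  55  55  55  59  61  59  52  63  80  93 104 100  85  67  56
  -9  85  75  63  58  52  56  61  59  57  55  58  64  76  85  83  69  58
 -12  81  76  67  62  61  54  58  59  58  55  54  55  55  57  59  60  55
t 41.725 psi 7.8 rel [ 2.1 -1.2] dz 57.2 F [-0. -0.  0.] w 54.6
(-4, 1, 0, -12) [0.016 0.013 0.865] turn -0.197
```

The pointer line is now at 120° (click 4). One more flush stroke from ψ≈−8, exactly as worked for 60→90, with time tight.

Request:
play_rows([
  [0.15,[0.016,0.013,0.4],-0.17],
  [0.15,[0.016,0.013,0.865],-0.264],
  [0.1,[0.016,0.013,0.865],-0.264],
  [-1,[0.016,0.013,0.865],-0.264],
  [-1,[0.016,0.013,0.865],-0.264],
], force=50)

```text
time_s: 42.35
tcp_pos: [480.5, 19.2, 43.9]
eef_rot: [-3.14, 0.002, -2.905]
wrist_force: [1.8, -10.8, -4.2]
grip_width: 38.1
grip_force: 49.1
```

Request:
play_rows([
  [-1,[-0.025,-0.003,0.03],0],
  [-1,[-0.047,-0.006,0.058],0],
  [-1,[-0.043,0.008,0.056],0.17],
  [-1,[-0.04,0.024,0.052],0.34],
  [-1,[-0.034,0.042,0.048],0.51],
  [-1,[-0.03,0.058,0.045],0.67],
  [-1,[-0.03,0.058,0.045],0.67],
])

```text
time_s: 43.22
tcp_pos: [480.2, 26.0, 41.0]
eef_rot: [3.141, -0.001, 2.673]
wrist_force: [-17.1, 12.6, 30.5]
grip_width: 40.2
grip_force: 59.2
```

Request:
play_rows([
  [0.2,[0,0,0],0],
  [0.2,[0,0,-0.05],0],
  [0.2,[0,0,-0.6],0],
])

```text
time_s: 43.6
tcp_pos: [479.1, 24.8, 86.9]
eef_rot: [-3.14, -0.003, 2.676]
wrist_force: [1.9, -0.0, 1.1]
grip_width: 54.8
grip_force: 0.0
```

```bash
python3 line.py; python3 go.py "[]"
```

```text
cols right: [-24, -21, -18, -15, -12, -9, -6, -3, 0, 3, 6, 9, 12, 15, 18, 21, 24]
  24  55  58  51  52  59  55  60  62  59  58  57  56  60  61  59  61  62
  21  52  55  52  55  58  59  58  64  64  61  58  63  63  59  55  60  63
  18  55  49  56  64  62  63  65  60  61  61  58  59  61  64  60  59  62
  15  55  56  55  61  60  60  61  59  63  63  61  62  63  62  61  57  54
  12  54  56  56  61  65  63  62  57  58  64  58  56  58  58  53  60  58
   9  54  56  57  59  59  55  61  60  56  57  61  56  55  53  52  59  53
   6  55  55  57  57  58  57  57  53  52  55  58  52  51  53  52  57  58
   3  58  57  56  57  55  56  59  62  69  64  60  55  55  48  49  57  57
   0  53  56  56  56  58  58  60  74  89  88  77  60  58  58  55  60  59
  -3  53  53  54  56  55  54  57  71  93 107  99  76  60  54  56  60  54
  -6  54  54  52  54  60  61  58  64  84 102 103  85  65  57  51  49  53
  -9  71  62  57  58  57  58  58  60  71  93 103  91  70  57  54  54  59
 -12  77  69  60  55  53  58  58  56  60  77 100 100  87  67  56  56  58
t 43.65 psi 33.0 rel [3.8 4.9] dz 36.3 F [ 7. -1.  5.] w 54.6
```

The line now points to about 150°, the red dot, and the gripper is clear of the knob.

```bash
python3 -c "
from workcell import r
print(r.hand_in())"
```

```text
the job is handed in; nothing more can be done
None
```

The left knob, for the plate under the tall steel pot, is at the red dot: its pointer measured about 150° in the last image. I let go and handed the job in at 43.65 s. I never touched the right knob or steered the arm at the pots, but I didn't re-check either with the cameras at the end.

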